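# Warm the slate: clear the zone, slide the board home and throw the warmer's toggles

### The arm

A 7-joint arm with a two-finger parallel gripper is mounted at the origin on a cart in front of the work surface, level with it; the furniture and walls round the work are solid. World frame = base frame: x ahead of the robot, y to its left, z up, the work surface at z = 0. Lengths are in m, angles in rad, forces in N, time in s.
With the tool pointing down it reaches from about 0.425 to 0.8 m from the base axis. Payload 8.3 kg.
Tool frame: the origin (TCP) lies on the centre line of the jaws, within the pads' length; the fingertips stand 8 mm ahead of it and the grasp point (between the pads) lies 11 mm behind it (finger_overhang is the distance from the TCP to the fingertips, in m); x points along the fingers, y is the direction in which the jaws open and shut, and the axes are right-handed (so a half turn about x gives the same grasp; the last joint's range is limited). The gripper opens to 85 mm and grips with 20 to 120 N. Pads are 22 mm wide; open, the fingers measure 114 mm over their backs; the gripper's body (76 mm by 85 mm) begins 54 mm behind the grasp point. The pads swing forward as they close: fully open they stand 13 mm farther back than shut.
Start: joints at [1.283, 0.383, 0.016, 1.37, -0.006, 1.388, -0.046], TCP at [0.139, -0.609, 0.239] pointing down, gripper open.
Joint ranges: [-2.95, 2.95], [-0.25, 2.06], [-1.52, 1.56], [0.18, 2.33], [-1.44, 4.58], [0.02, 2.06], [-3.01, 3.01]. Speed limits (rad/s): [2.39, 2.39, 3.01, 3.01, 3.14, 3.14, 3.14].

### API

Orientations are given as a unit quaternion [w, x, y, z].
In Python, from station import sense, capture, sign_off, recognise, finger_overhang gives the robot as it stands.
- The arm moves only by the tool drive_tool, never from a script. Its argument "commands" is text: rows parted by semicolons, each of 7 numbers parted by spaces: the closure in counts, from 0 (fully open) to 255 (shut), then the shift along the tool's x, y, z in m, then the turn, a rotation vector about the tool's x, y, z in rad. In form: fingers dx dy dz ax ay az; .... A call has 1 to 5 rows; each row shifts and turns the pose as measured when the row begins, along the tool's axes as they then stand; what a row does not reach is not made up. A row lasts 1/12 s, in which the tool goes at most 41.7 mm and 7.16 degrees, less where a joint would pass 70% of its speed; a pose out of reach is approached as far as the arm can. A call is refused whole if a number of a shift passes 0.0417 or a number of a turn 0.125, either way. A call with a gripper value outside its range is refused whole. The fingers move at their own pace and stop on an object; "force" is the grip in N (left out, the last holds). Time passes only in rows, so rows that do not move let the fingers close. It gives the time, the measured TCP pose, the force and the opening at its end, in the units of the state.
- sense(): the state, without advancing time (a new reading comes with each control period).
- capture(name): name is "scene" or "top" or "wrist"; returns a dict with "color" (480x640x3 uint8, blue, green, red), "z_map" (480x640 float32, m along the optical axis (not along the pixel's ray), 0 where there is no reading), "K" (3x3 intrinsics, pixels), "dist_coeffs" ([k1, k2, p1, p2, k3] as OpenCV has them; the pictures are not rectified), "R" (3x3) and "t" (3): a world point X has camera coordinates R X + t. Camera axes: x right, y down, z forward; pixel columns grow to the right and rows downward; lengths in m; the calibration is good to about 2 mm. A picture is of the moment at which its call begins.
- sign_off(): hands the job in, once; it reports no verdict.
Trained networks look in the newest picture that a camera, given by its name, has taken for a name from the list of things; names that differ only in an ending like _2 or _b are one class to them, and where a whole thing is asked for, a point or a joint stands for the part that bears it (a point fixed in the world has none). Each returns a list of dicts, best first, with "conf" (0 to 1); they miss things now and then, are a little off and sometimes report something else, mostly with a low value. They report only what shows in the picture. A call takes as long as a camera call. They do not tell look-alikes from the thing itself.
- recognise(camera, thing): "bbox" ([left, top, right, bottom] in pixels, round what is visible of it).
The state is a dict: "t": time; "joint_positions": joint angles; "dq": joint speeds; "effort": joint torques, N m; "tcp_pos": TCP position; "orientation": TCP orientation; "force": force on the tool from outside, world axes, zero at the start; "torque": the same for the moment, N m; "opening": finger opening in m.
Only numpy, scipy, OpenCV 4.12 (cv2) and the standard library are available. Lean on these libraries where they do the work, as an engineer would, in place of code of your own. Each camera call takes 0.05 s, during which the arm holds its last target.

### The job

One heating zone of the worktop food warmer holds a mug, the other is blocked by a salt shaker: take the shaker off and stand it upright on the worktop, then press on top of the thin slate board in the middle and slide it, without lifting it, squarely inside the outline of the zone that the shaker stood on. After that flip on the warmer's main toggle switch (the middle one, with the longer bat) and then the slate's zone's own toggle (left toggle for the left zone, right toggle for the right zone), each over to the far side (towards the wall). Leave the mug, the mug's zone's toggle and everything else standing around as they are.

Things in the scene. Friction and masses are not known exactly. Their poses are not given: they have to be found in the camera images.
- warmer: fixed slim food warmer, 130 (local x) x 525 (local y) mm. Origin: on the worktop under its middle (case spans local y -0.275 to 0.25); +x to its back (wall side), +y to its left. Left part (y -0.10 to 0.25) is a flat black glass deck, top at 40 mm, with two zones outlined in grey, 98 (x) x 110 (y) mm. Right part (y -0.275 to -0.10) is a raised pod, top at 52 mm, with a row of three toggles
- zone_left (a point): centre of the left zone's outline on the deck, warmer local (0, 0.19, 0.040). A wall cupboard hangs behind the warmer, its underside 0.46 m over the worktop, its front face along 0.966 x + 0.259 y = 0.55 m (handles reach to 0.51 above z = 0.6): keep the wrist in front of it
- zone_right (a point): centre of the right zone's outline on the deck, warmer local (0, -0.04, 0.040)
- slate: loose dark grey slate board, 78 (its x) x 92 (its y) mm, 9 mm high, about 0.22 kg, on slick felt feet: slides easily on the deck (friction about 0.2; a fingertip on its top holds with 0.6 or more). Origin: centre of its underside. Starts on the deck between the zones, turned up to 0.5 rad; in its zone its long side lies along the warmer's y
- salt_shaker: upright salt shaker, round, 44 mm diameter (34 mm at the cap, over 74 mm), 90 mm high, about 0.1 kg; origin: centre of its underside. Starts on one of the two zones. Free worktop for it: between the warmer's left end and the sink (rim from y = 0.36 on, at x = 0.35) or in front of the pod (worktop's front edge: x = 0.33 at y = -0.2, 0.27 at y = 0)
- mug: white mug, 82 mm diameter, 94 mm high, on the other zone. Origin: at its underside, midway along cup and handle: the cup's axis is at local y = +0.015, the handle points to local -y and reaches 56 mm from the origin; it starts with the handle to the back of the warmer
- toggle_main (a joint): main switch: pivot at warmer local (0, -0.192, 0.055), the middle one of the row: 0 = off (bat leans 0.4 rad to the warmer's front), 0.8 = on (leans 0.4 to the back). Over-centre: resists with about 1.5 N at the tip (more nearer the pivot), past 0.4 it snaps on by itself. Steel bat, 40 mm from pivot to tip, 11 to 13 mm thick. Starts off
- toggle_left (a joint): switch of the left zone, the left one of the row, pivot at warmer local (0, -0.140, 0.055): same motion and values, about 1.5 N; bat 32 mm long, 10 mm thick. Starts off
- toggle_right (a joint): switch of the right zone, the right one of the row, pivot at warmer local (0, -0.244, 0.055): as toggle_left. Starts off
- bat_main (a point): tip of the main switch's bat (moves with it). Beside the toggles low guard bars of 4 mm wire run along the warmer's x (from -0.026 to 0.026) at local y -0.110, -0.166, -0.218 and -0.268, tops 66 mm over the worktop; the bats reach higher
- bat_left (a point): tip of the left zone's bat (moves with it)
- bat_right (a point): tip of the right zone's bat (moves with it)
- steel_cup: bystander: ribbed steel cup, 76 mm diameter, 98 mm high; origin: centre of its underside
- tea_glass: bystander: waisted tea glass, 63 mm diameter, 87 mm high; origin: centre of its underside
- spice_jar: bystander: spice jar with black cap, 45 mm diameter, 105 mm high; origin: centre of its underside
- flat_tin: bystander: flat round tin, 86 mm diameter, 40 mm high; origin: centre of its underside
- lemon: bystander: lemon, 71 x 53 x 51 mm, in front of the pod; origin: at its underside
- tall_jar: bystander: clear jar with black lid, 63 mm diameter, 94 mm high, behind the warmer; origin: centre of its underside
Not all that is in view belongs to the job. What is shaped like the salt_shaker but pink is not meant.

How it is judged:
By the outcome, as a careful person would: the job done as asked, in the order asked, and still so for the second after the job is handed in, with the robot touching nothing.
It also fails if it takes over 72 s, if anything falls off the work surface, if the arm or the gripper's body presses on something with over 40 N, if the wrist force passes 120 N, or if a joint passes its speed limit or range.

## Working session

There is one attempt and no reset: what is moved stays moved. The work goes in short steps, Python scripts to look and compute and a tool call to move; the robot and the scene stay as the last step left them, time stands still between calls to the robot, and variables do not carry over. Pictures are saved under pics/ and viewed, and the job is handed in when it is done.

Besides the shell and the picture viewer there is one more tool, called after "Call:" as name(argument=value, ...), one argument or row to a line, values as JSON. drive_tool: Moves the arm, as the interface text tells. Its arguments: {"type":"object","properties":{"commands":{"type":"string"},"force":{"type":"number"}},"required":["commands"]}

```bash
ls; mkdir -p pics; python3 - <<'E'
from station import *
import cv2
s=sense(); print(s)
print(finger_overhang if not callable(finger_overhang) else finger_overhang())
for c in ["scene","top","wrist"]:
    p=capture(c); cv2.imwrite(f"pics/{c}0.png",p["color"]); print(c,p["K"],p["dist_coeffs"],p["R"],p["t"])
E
```

```text
pics
{'t': 0.0, 'joint_positions': array([ 1.28309475,  0.38423106,  0.01641616,  1.37115817, -0.00631231,
        1.38820441, -0.04651984]), 'dq': array([-1.58817532e-03,  4.07252068e-04,  1.22409935e-03, -8.79615824e-05,
        5.40836771e-04, -7.31628743e-05, -1.07143571e-03]), 'effort': array([ 3.17583845e-04, -6.27589488e+01,  8.44754744e-01, -3.71822548e+01,
        1.68160832e-02,  1.42335761e-02,  3.72463694e-05]), 'tcp_pos': array([ 0.13922659, -0.60879314,  0.2382818 ]), 'orientation': array([-0.0786291 , -0.70255323, -0.07999681,  0.70273532]), 'force': array([ 0.05810396, -0.03854989,  0.27836617]), 'torque': array([-0.03370722,  0.02155888,  0.01828051]), 'opening': 0.0852460049747828}
0.008
scene [[466.26671001   0.         320.34716798]
 [  0.         466.26671001 244.89700518]
 [  0.           0.           1.        ]] [-0.0718872  0.         0.         0.         0.       ] [[-0.7815123  -0.62388032  0.00344648]
 [-0.47685971  0.59376456 -0.64811145]
 [ 0.40229758 -0.50815056 -0.7615377 ]] [0.39474047 0.29102462 0.7977589 ]
top [[590.22043528   0.         323.16582068]
 [  0.         590.22043528 232.02542846]
 [  0.           0.           1.        ]] [-0.16247141  0.          0.          0.          0.        ] [[-0.02435887 -0.99965236 -0.01009011]
 [-0.98181781  0.02582251 -0.1880611 ]
 [ 0.18825628  0.00532569 -0.9821055 ]] [0.02718625 0.50794605 1.23310729]
wrist [[423.23066486   0.         325.28698855]
 [  0.         423.23066486 234.25456324]
 [  0.           0.           1.        ]] [0.0143725 0.        0.        0.        0.       ] [[ 0.22289274 -0.97484068 -0.00211357]
 [-0.93640554 -0.21470653  0.27757119]
 [-0.27104148 -0.05988945 -0.96070275]] [-0.62520428 -0.03638739  0.37876459]
```

View pics/scene0.png

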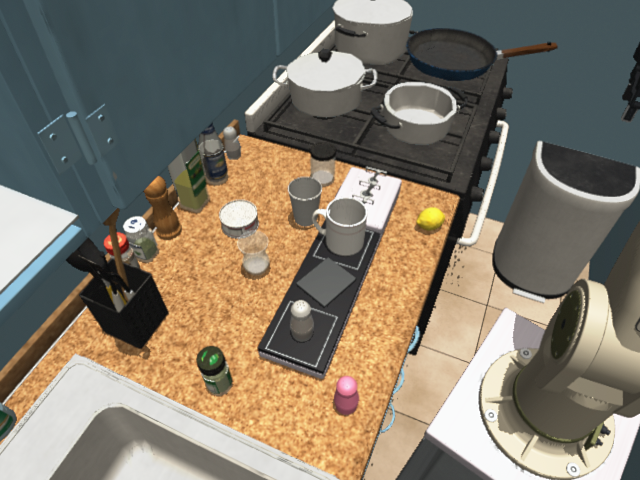

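View pics/top0.png

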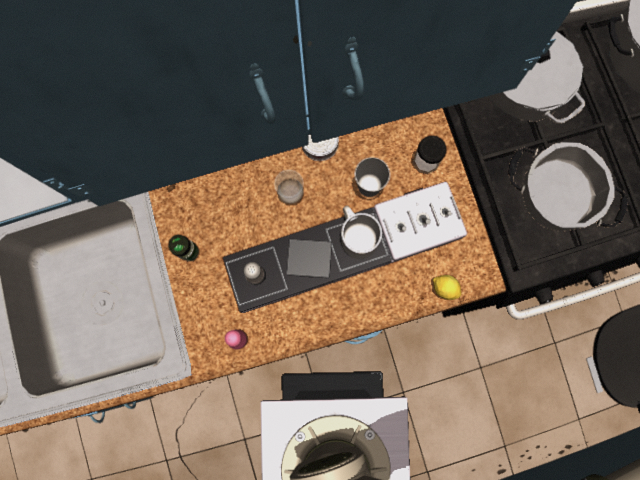

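The scene view and the top view agree. The white salt shaker stands on the left zone (top px ~253,270), the mug on the right zone (360,235), and the slate lies between them (309,258). The toggles are on the white pod (425,220). The pink look-alike is at (235,338). Next I'll measure these.

```bash
cat > h.py <<'E'
import numpy as np, cv2
from station import *
from scipy.spatial.transform import Rotation as Rn
def cloud(p):
    z=p["z_map"]; h,w=z.shape
    u,v=np.meshgrid(np.arange(w),np.arange(h))
    pts=np.stack([u,v],-1).reshape(-1,1,2).astype(np.float64)
    n=cv2.undistortPoints(pts,p["K"],p["dist_coeffs"]).reshape(h,w,2)
    c=np.dstack([n*z[...,None],z])
    X=(c-p["t"])@p["R"]
    X[z==0]=np.nan
    return X
def ray(p,uv,zw):
    n=cv2.undistortPoints(np.array(uv,float).reshape(-1,1,2),p["K"],p["dist_coeffs"]).reshape(-1,2)
    d=np.c_[n,np.ones(len(n))]@p["R"]; o=-p["R"].T@p["t"]
    s=(zw-o[2])/d[:,2]; return o+d*s[:,None]
def proj(p,X):
    r,_=cv2.Rodrigues(p["R"]); return cv2.projectPoints(np.array(X,float).reshape(-1,1,3),r,p["t"],p["K"],p["dist_coeffs"])[0].reshape(-1,2)
def ortho(p,zw,x0,x1,y0,y1,res=0.001):
    # top view resampled on plane z=zw; row: x decreasing, col: y decreasing
    xs=np.arange(x1,x0,-res); ys=np.arange(y1,y0,-res)
    Y,X=np.meshgrid(ys,xs); P=np.stack([X,Y,np.full_like(X,zw)],-1)
    uv=proj(p,P).reshape(X.shape+(2,)).astype(np.float32)
    return cv2.remap(p["color"],uv[...,0],uv[...,1],cv2.INTER_CUBIC)
E
python3 - <<'E'
from h import *
for c in ["top","scene"]:
    p=capture(c)
    for th in ["salt_shaker","mug","slate","warmer","toggle_main","toggle_left","toggle_right","steel_cup","tea_glass","spice_jar","flat_tin","lemon","tall_jar"]:
        print(c,th,[(np.round(r["bbox"]),round(r["conf"],2)) for r in recognise(c,th)[:3]])
    X=cloud(p)
    np.savez(f"/tmp/{c}.npz",X=X,**p)
    o=ortho(p,0.04,0.25,0.65,-0.35,0.4)
    cv2.imwrite(f"pics/ortho_{c}.png",o)
E
```

```text
top salt_shaker [(array([244., 262., 266., 287.]), 0.68), (array([226., 332., 247., 349.]), 0.67)]
top mug [(array([339., 205., 383., 264.]), 0.67)]
top slate [(array([286., 239., 332., 274.]), 0.68)]
top warmer [(array([224., 180., 469., 309.]), 0.66)]
top toggle_main []
top toggle_left []
top toggle_right [(array([426., 217., 428., 227.]), 0.17)]
top steel_cup [(array([354., 157., 392., 202.]), 0.62), (array([339., 204., 385., 260.]), 0.37)]
top tea_glass []
top spice_jar [(array([164., 237., 198., 262.]), 0.93)]
top flat_tin [(array([301., 136., 337., 164.]), 0.61)]
top lemon [(array([432., 277., 462., 301.]), 0.84)]
top tall_jar [(array([412., 138., 449., 175.]), 0.62)]
scene salt_shaker [(array([290., 298., 313., 339.]), 0.67), (array([333., 377., 362., 414.]), 0.64)]
scene mug [(array([314., 198., 366., 254.]), 0.59)]
scene slate [(array([298., 259., 354., 305.]), 0.91), (array([256., 168., 402., 381.]), 0.34)]
scene warmer [(array([260., 166., 401., 378.]), 0.89)]
scene toggle_main [(array([290., 177., 320., 221.]), 0.36)]
scene toggle_left []
scene toggle_right [(array([259., 168., 400., 378.]), 0.74), (array([374., 173., 379., 177.]), 0.38)]
scene steel_cup [(array([289., 175., 323., 225.]), 0.91)]
scene tea_glass [(array([237., 230., 268., 276.]), 0.57)]
scene spice_jar [(array([196., 346., 232., 395.]), 0.73)]
scene flat_tin [(array([219., 199., 259., 235.]), 0.9)]
scene lemon [(array([415., 208., 444., 227.]), 0.7)]
scene tall_jar [(array([313., 140., 337., 185.]), 0.86)]
```

View pics/ortho_top.png

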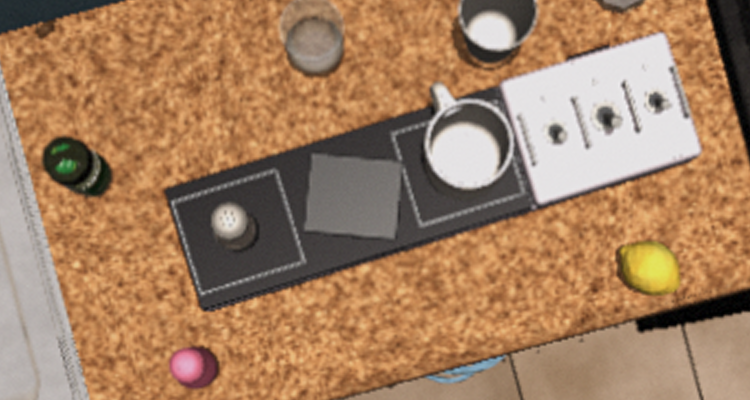

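View pics/ortho_scene.png

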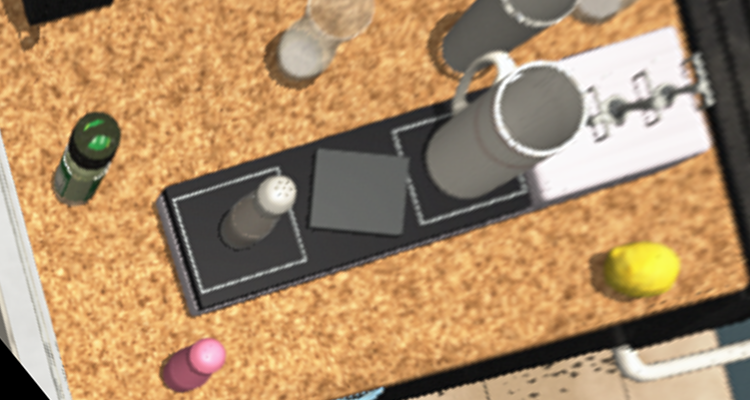

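```bash
python3 - <<'E'
from h import *
d=np.load("/tmp/top.npz"); p={k:d[k] for k in ["color","K","dist_coeffs","R","t","z_map"]}; X=d["X"]
from scipy.optimize import minimize
# zone outlines fit: grey lines on dark deck, subpixel search of pose maximising brightness along outlines
g=cv2.cvtColor(p["color"],cv2.COLOR_BGR2GRAY).astype(np.float32)
def W(pose,L,z):
    x,y,a=pose; c,s=np.cos(a),np.sin(a); L=np.array(L)
    return np.c_[x+c*L[:,0]-s*L[:,1], y+s*L[:,0]+c*L[:,1], np.full(len(L),z)]
def rect(cy,hx,hy,n=60,inset=0.0):
    t=np.linspace(-1,1,n)
    hx-=inset;hy-=inset
    return np.r_[np.c_[t*hx,np.full(n,cy-hy)],np.c_[t*hx,np.full(n,cy+hy)],np.c_[np.full(n,-hx),cy+t*hy],np.c_[np.full(n,hx),cy+t*hy]]
for name in ["top","scene"]:
    d=np.load(f"/tmp/{name}.npz"); p={k:d[k] for k in ["color","K","dist_coeffs","R","t","z_map"]}; X=d["X"]
    g=cv2.GaussianBlur(cv2.cvtColor(p["color"],cv2.COLOR_BGR2GRAY).astype(np.float32),(0,0),1.0)
    L=rect(0.19,.049,.055)
    # avoid occluded right zone part: front half line only
    R_=rect(-0.04,.049,.055); R_=R_[R_[:,0]<-0.02]
    for ins in [0,0.001]:
        L=rect(0.19,.049,.055,inset=ins)
        def f(q):
            P=np.r_[W(q,L,.04)]
            uv=proj(p,P).astype(np.float32)
            v=cv2.remap(g,uv[:,0:1],uv[:,1:2],cv2.INTER_LINEAR)
            return -np.minimum(v,140).mean()
        c=0.2985
        best=None
        for a in np.arange(.24,.34,.01):
          for ox in np.arange(-.006,.007,.002):
            for oy in np.arange(-.006,.007,.002):
              q0=np.array([.418+ox+.19*np.sin(a),.161+oy-.19*np.cos(a),a]); v=f(q0)
              if best is None or v<best[0]: best=(v,q0)
        r=minimize(f,best[1],method="Nelder-Mead",options=dict(xatol=1e-5,fatol=1e-3,initial_simplex=best[1]+np.array([[0,0,0],[.003,0,0],[0,.003,0],[0,0,.02]])))
        print(name,ins,r.x,r.fun, "zoneL",W(r.x,[[0,.19]],.04),"main",W(r.x,[[0,-.192]],.055))
    # deck/pod depth check
    m=np.isfinite(X[...,2])
    for nm,l in [("deck",[[.03,.1]]),("pod",[[-.04,-.19]]),("slate",[[0,.075]])]:
        uv=proj(p,W(r.x,l,.045)).round().astype(int)[0]; print(nm,uv,X[uv[1],uv[0]])
    o=p["color"].copy()
    for a in [rect(.19,.049,.055),rect(-.04,.049,.055)]:
        for u in proj(p,W(r.x,a,.04)): cv2.circle(o,tuple(int(round(q)) for q in u),0,(0,0,255))
    for a in [[[0,-.14],[0,-.192],[0,-.244]]]:
        for u in proj(p,W(r.x,a,.055)): cv2.circle(o,tuple(int(round(q)) for q in u),2,(0,255,0))
    pod=np.array([[.065,-.1],[.065,-.275],[-.065,-.275],[-.065,-.1]])
    cv2.polylines(o,[proj(p,W(r.x,pod,.052)).round().astype(int)],True,(255,0,0))
    b=(200,160,300,160) if name=="top" else (240,150,200,240)
    cv2.imwrite(f"pics/fit_{name}.png",cv2.resize(o[b[1]:b[1]+b[3],b[0]:b[0]+b[2]],None,fx=2.5,fy=2.5,interpolation=cv2.INTER_CUBIC))
E
```

```text
top 0 [ 0.47454659 -0.01881767  0.30104003] -96.35128784179688 zoneL [[0.418209   0.16263776 0.04      ]] main [[ 0.5314772  -0.20218317  0.055     ]]
top 0.001 [ 0.4748927  -0.01911231  0.30217821] -98.40624237060547 zoneL [[0.41834862 0.16227889 0.04      ]] main [[ 0.53203198 -0.20241289  0.055     ]]
deck [291 249] [0.47318712 0.08483166 0.04687668]
pod [427 236] [ 0.4927912  -0.21037959  0.05355573]
slate [306 258] [0.45284629 0.05276957 0.04584181]
scene 0 [ 0.47709019 -0.02116234  0.30203274] -117.04315948486328 zoneL [[0.42057249 0.16023708 0.04      ]] main [[ 0.5342028  -0.20447123  0.055     ]]
scene 0.001 [ 0.47691569 -0.0206423   0.30200513] -120.9625473022461 zoneL [[0.42040301 0.16075869 0.04      ]] main [[ 0.53402325 -0.20395276  0.055     ]]
deck [305 288] [0.47352679 0.08757797 0.05178725]
pod [382 201] [ 0.48974076 -0.20495085  0.05479693]
slate [324 283] [0.45252489 0.05466511 0.05096009]
```

View pics/fit_top.png

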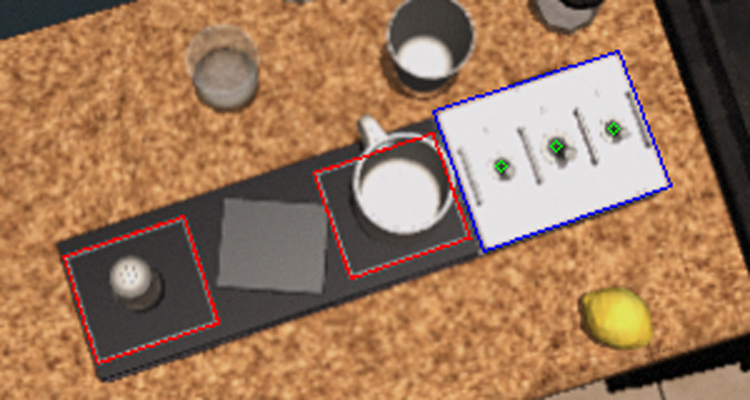

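View pics/fit_scene.png

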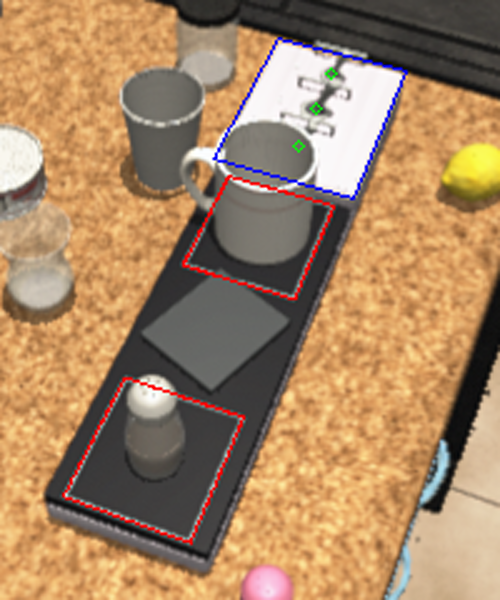

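```bash
python3 - <<'E'
from h import *
from scipy.optimize import least_squares
for name in ["top","scene"]:
    d=np.load(f"/tmp/{name}.npz"); p={k:d[k] for k in ["color","K","dist_coeffs","R","t","z_map"]}; X=d["X"]
    for nm,c,r,z0,z1 in [("shaker cap",(.425,.17),.06,.115,.16),("shaker body",(.425,.17),.06,.06,.112),("jar",(.475,.32),.06,.05,.13),("pink",(.28,.21),.06,.03,.11),("mugrim",(.49,-.06),.08,.12,.15),("lemon",(.385,-.25),.06,.02,.08)]:
        m=(np.hypot(X[...,0]-c[0],X[...,1]-c[1])<r)&(X[...,2]>z0)&(X[...,2]<z1)
        P=X[m]
        if len(P)<5: print(name,nm,len(P)); continue
        print(name,nm,len(P),"mean",P.mean(0).round(4),"mid",((P.min(0)+P.max(0))/2).round(4),"ext",np.ptp(P,axis=0).round(3),"zmax",P[:,2].max().round(4))
    # slate segmentation by gray on ortho at z=.049
    o=ortho(p,0.049,.38,.53,-.03,.12,.0005); g=cv2.cvtColor(o,cv2.COLOR_BGR2GRAY)
    seed=g[140:160,140:160].mean(); print("slate gray",seed)
    m=((g>seed-18)&(g<seed+18)).astype(np.uint8)
    m=cv2.morphologyEx(m,cv2.MORPH_OPEN,np.ones((5,5)))
    n,l,st,_=cv2.connectedComponentsWithStats(m); k=l[150,150]
    c=max(cv2.findContours((l==k).astype(np.uint8),0,2)[0],key=cv2.contourArea)
    (cx,cy),(w,h),a=cv2.minAreaRect(c); 
    b=cv2.boxPoints(cv2.minAreaRect(c)); bw=np.c_[.53-b[:,1]*.0005,.12-b[:,0]*.0005]
    print(name,"slate centre",.53-cy*.0005,.12-cx*.0005,"size",w*.0005,h*.0005,"corners",bw.round(4).tolist())
    e=[bw[1]-bw[0],bw[2]-bw[1]]; L=max(e,key=np.linalg.norm); L=L*np.sign(L[1]); print("y axis yaw",np.arctan2(-L[0],L[1]))
s=sense(); q=s["orientation"]; R=Rn.from_quat(q[[1,2,3,0]]).as_matrix(); print(R.round(3))
w=capture("wrist"); cam=-w["R"].T@w["t"]; print("cam in tool",R.T@(cam-s["tcp_pos"]))
E
```

```text
top shaker cap 226 mean [0.4192 0.1601 0.1257] mid [0.4198 0.1604 0.1252] ext [0.033 0.033 0.02 ] zmax 0.1352
top shaker body 141 mean [0.4091 0.1547 0.0862] mid [0.418  0.1618 0.0864] ext [0.041 0.043 0.049] zmax 0.111
top jar 504 mean [0.4771 0.3137 0.0969] mid [0.4787 0.3172 0.0821] ext [0.043 0.046 0.063] zmax 0.1138
top pink 317 mean [0.2827 0.2025 0.0712] mid [0.2826 0.2046 0.0635] ext [0.038 0.037 0.066] zmax 0.0963
top mugrim 358 mean [ 0.4966 -0.0604  0.1305] mid [ 0.4961 -0.0638  0.1321] ext [0.099 0.08  0.024] zmax 0.1441
top lemon 553 mean [ 0.3823 -0.2492  0.0424] mid [ 0.3831 -0.2518  0.0391] ext [0.054 0.058 0.035] zmax 0.0564
slate gray 114.63
top slate centre 0.45282177734375 0.045365631103515616 size 0.0927563247680664 0.07653864288330078 corners [[0.4196000099182129, 0.09549999982118607], [0.49570000171661377, 0.08749999850988388], [0.4860999882221222, -0.004699999932199717], [0.4099000096321106, 0.0031999999191612005]]
y axis yaw -0.10410016
scene shaker cap 297 mean [0.4176 0.1643 0.1256] mid [0.4205 0.1616 0.1235] ext [0.033 0.034 0.017] zmax 0.1318
scene shaker
[... 295 characters left out ...]
063] zmax 0.0928
scene mugrim 606 mean [ 0.4938 -0.0607  0.1289] mid [ 0.498  -0.0639  0.1292] ext [0.098 0.085 0.018] zmax 0.1384
scene lemon 451 mean [ 0.3814 -0.2417  0.0397] mid [ 0.3841 -0.2492  0.037 ] ext [0.054 0.055 0.034] zmax 0.0538
slate gray 102.2675
scene slate centre 0.45535584259033207 0.043696365356445305 size 0.09484519958496095 0.07831825256347656 corners [[0.4207000136375427, 0.09449999779462814], [0.49869999289512634, 0.08730000257492065], [0.49000000953674316, -0.0071000000461936], [0.41200000047683716, 9.999999747378752e-05]]
y axis yaw -0.09251878
[[ 0.     0.223 -0.975]
 [ 0.    -0.975 -0.223]
 [-1.    -0.    -0.   ]]
cam in tool [-0.13432675  0.00120789 -0.07010648]
```

Call:
drive_tool(
  commands="0 -0.004 -0.0265 -0.030 0 0 0; 0 -0.004 -0.0265 -0.030 0 0 0; 0 -0.004 -0.0265 -0.030 0 0 0; 0 0 -0.0265 -0.030 0 0 0; 0 0 -0.0265 -0.030 0 0 0",
)

```text
t: 2.02
tcp_pos: [0.2509, -0.4482, 0.2482]
orientation: [-0.073, -0.701, -0.073, 0.705]
force: [0.2, -0.2, 0.8]
opening: 0.0851
```

Call:
drive_tool(
  commands="0 0 -0.0265 -0.030 0 0 0; 0 0 -0.0265 -0.030 0 0 0; 0 0 -0.0265 -0.030 0 0 0; 0 0 -0.0265 -0.030 0 0 0; 0 0 -0.030 -0.020 0 0 0",
)

```text
t: 2.43
tcp_pos: [0.3649, -0.2779, 0.249]
orientation: [-0.074, -0.702, -0.072, 0.705]
force: [0.6, 0.7, 0.3]
opening: 0.0855
```

Call:
drive_tool(
  commands="0 0 -0.040 0.005 0 0 0; 0 0 -0.040 0.007 0 0 0; 0 0 -0.040 0.009 0 0 0; 0 0 -0.040 0.009 0 0 0; 0 0 -0.040 0.009 0 0 0",
)

```text
t: 2.85
tcp_pos: [0.3121, -0.1136, 0.2462]
orientation: [-0.076, -0.699, -0.074, 0.708]
force: [1.0, 0.0, 0.2]
opening: 0.0852
```

```bash
cat >> h.py <<'E'
def left(x,y,z,yaw=0.302-np.pi/2):
    """remaining shift in tool axes to world target, turn about tool x so that tool y has world yaw"""
    s=sense(); q=s["orientation"]; R=Rn.from_quat(q[[1,2,3,0]])
    Rt=np.c_[[0,0,-1],[np.cos(yaw),np.sin(yaw),0],[-(-np.sin(yaw))*-1*1,0,0]] if False else None
    y_=np.array([np.cos(yaw),np.sin(yaw),0]); x_=np.array([0,0,-1.]); z_=np.cross(x_,y_)
    G=Rn.from_matrix(np.c_[x_,y_,z_])
    print("t",round(float(s["t"]),2),"tcp",s["tcp_pos"].round(4),"tool shift",R.inv().apply(np.array([x,y,z])-s["tcp_pos"]).round(4),"turn",(R.inv()*G).as_rotvec().round(4),"F",s["force"].round(2),"op",round(float(s["opening"]),4),"q",s["joint_positions"].round(2))
E
python3 -c "
from h import *
left(.419,.161,.20)"
```

```text
t 2.85 tcp [ 0.3121 -0.1136  0.2462] tool shift [ 0.0438 -0.2461 -0.1629] turn [-0.0901  0.0131 -0.0006] F [1.02 0.02 0.16] op 0.0852 q [ 0.51 -0.25 -0.21  2.03 -0.05  1.37 -1.05]
```

Call:
drive_tool(
  commands="0 0 0.005 -0.039 -0.02 0 0; 0 0 0 -0.039 -0.02 0 0; 0 0 -0.010 -0.035 -0.02 0 0; 0 0 -0.02 -0.030 -0.02 0 0; 0 0 -0.03 -0.02 0 0.005 0",
)

```text
t: 3.27
tcp_pos: [0.4546, -0.0151, 0.2441]
orientation: [-0.106, -0.697, -0.102, 0.701]
force: [0.2, -0.7, -0.7]
opening: 0.0854
```

```bash
python3 -c "
from h import *
left(.419,.161,.20)"
```

```text
t 3.27 tcp [ 0.4546 -0.0151  0.2441] tool shift [ 0.0431 -0.179  -0.0173] turn [-0.0073  0.0065 -0.0051] F [ 0.23 -0.72 -0.67] op 0.0854 q [ 0.35  0.03 -0.4   1.78  0.02  1.33 -1.33]
```

Call:
drive_tool(
  commands="0 0 -0.037 -0.004 0 0 0; 0 0 -0.037 -0.004 0 0 0; 0 0 -0.037 -0.004 0 0 0; 0 0 -0.035 -0.003 0 0 0; 0 0 -0.03 -0.003 0 0 0",
)

```text
t: 3.68
tcp_pos: [0.422, 0.1676, 0.2435]
orientation: [-0.104, -0.698, -0.102, 0.701]
force: [0.6, -0.2, 0.1]
opening: 0.0855
```

```bash
python3 -c "
from h import *
left(.4195,.161,.16)"
```

```text
t 3.68 tcp [0.422  0.1676 0.2435] tool shift [0.0835 0.0054 0.004 ] turn [-0.0086  0.0036 -0.0026] F [ 0.6  -0.19  0.11] op 0.0855 q [ 0.14  0.04 -0.6   1.78  0.03  1.33 -1.75]
```

```bash
python3 - <<'E'
from h import *
p=capture("wrist"); cv2.imwrite("pics/w1.png",p["color"]); X=cloud(p)
for nm,z0,z1 in [("cap",.115,.16),("body",.06,.112)]:
    m=(np.hypot(X[...,0]-.42,X[...,1]-.162)<.06)&(X[...,2]>z0)&(X[...,2]<z1); P=X[m]
    print(nm,len(P),P.mean(0).round(4),((P.min(0)+P.max(0))/2).round(4),np.ptp(P,axis=0).round(3))
E
```

```text
cap 2190 [0.4229 0.1599 0.1247] [0.4207 0.159  0.1231] [0.034 0.034 0.016]
body 1067 [0.4316 0.1665 0.0868] [0.4221 0.1613 0.0864] [0.037 0.041 0.051]
```

View pics/w1.png

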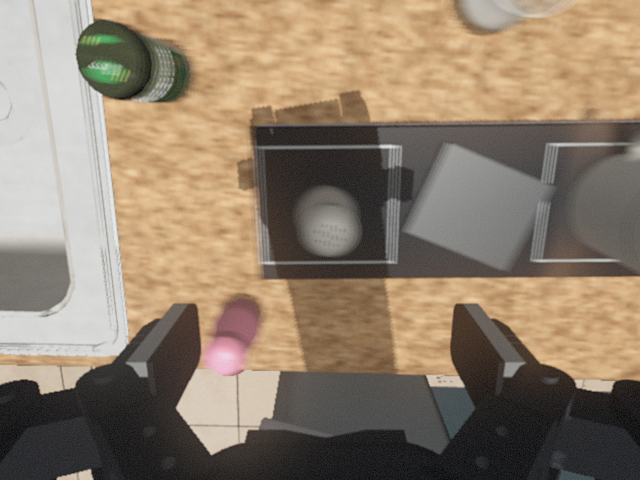

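The wrist view shows the shaker upright at px (330,220), centred in the left zone outline. Nothing stands near the jaws' path. I'll descend and grasp.

Call:
drive_tool(
  commands="0 0.03 0.004 0.003 -0.005 0 0; 0 0.035 0.002 0.001 0 0 0; 0 0.035 0 0 0 0 0; 0 0.025 0 0 0 0 0; 0 0.015 0 0 0 0 0",
)

```text
t: 4.15
tcp_pos: [0.4208, 0.1739, 0.1052]
orientation: [0.111, 0.703, 0.112, -0.694]
force: [1.4, -0.8, -0.3]
opening: 0.0855
```

```bash
python3 -c "
from h import *
left(.420,.161,.079)"
```

```text
t 4.15 tcp [0.4208 0.1739 0.1052] tool shift [0.0262 0.012  0.0051] turn [ 0.0157 -0.0131 -0.0003] F [ 1.4  -0.76 -0.27] op 0.0855 q [ 0.1   0.18 -0.61  1.98  0.12  1.01 -1.82]
```

Call:
drive_tool(
  commands="0 0.004 0.010 0.004 0.008 -0.013 0; 0 0.010 0.004 0.001 0 0 0; 0 0.010 0.001 0.001 0 0 0; 0 0.003 0 0 0 0 0",
)

```text
t: 4.48
tcp_pos: [0.4184, 0.154, 0.0752]
orientation: [-0.109, -0.697, -0.108, 0.701]
force: [-0.4, -0.7, 0.4]
opening: 0.0852
```

```bash
python3 -c "
from h import *
left(.420,.161,.079)"
```

```text
t 4.48 tcp [0.4184 0.154  0.0752] tool shift [-0.0038 -0.0062 -0.0036] turn [ 0.006   0.0065 -0.0008] F [-0.43 -0.7   0.39] op 0.0852 q [ 0.11  0.22 -0.59  2.02  0.15  0.96 -1.81]
```

Call:
drive_tool(
  commands="0 -0.003 -0.004 -0.002 0.004 0.004 0; 0 0 -0.001 0 0 0 0",
)

```text
t: 4.65
tcp_pos: [0.4194, 0.1587, 0.0788]
orientation: [-0.107, -0.698, -0.106, 0.7]
force: [0.0, 0.6, 0.7]
opening: 0.0854
```

```bash
python3 -c "
from h import *
left(.420,.161,.079)"
```

```text
t 4.65 tcp [0.4194 0.1587 0.0788] tool shift [-0.0002 -0.002  -0.0012] turn [-0.0007  0.0024 -0.0009] F [0.04 0.63 0.72] op 0.0854 q [ 0.11  0.21 -0.59  2.01  0.14  0.96 -1.83]
```

Call:
drive_tool(
  commands="60 0 -0.0015 -0.001 0 0 0; 110 0 -0.0005 0 0 0 0; 160 0 0 0 0 0 0; 160 0 0 0 0 0 0; 160 0 0 0 0 0 0",
  force=30,
)

```text
t: 5.07
tcp_pos: [0.4219, 0.1631, 0.0822]
orientation: [0.107, 0.7, 0.106, -0.698]
force: [0.6, -0.0, -1.5]
opening: 0.0389
```

Call:
drive_tool(
  commands="180 0 0 0 0 0 0; 180 0 0 0 0 0 0; 180 0 0 0 0 0 0",
)

```text
t: 5.32
tcp_pos: [0.4216, 0.163, 0.0821]
orientation: [0.107, 0.7, 0.106, -0.698]
force: [-0.6, -0.2, -0.9]
opening: 0.0389
```

```bash
python3 -c "
from h import *
left(.420,.161,.079)"
```

```text
t 5.32 tcp [0.4216 0.163  0.0821] tool shift [0.0031 0.0014 0.0021] turn [ 0.0011 -0.0031 -0.0013] F [-0.63 -0.16 -0.88] op 0.0389 q [ 0.1   0.21 -0.59  2.    0.15  0.96 -1.83]
```

Call:
drive_tool(
  commands="180 -0.02 0 0 0 0 0; 180 -0.03 0 0 0 0 0; 180 -0.01 -0.015 0 0 0 0; 180 0 -0.025 0.004 0 0 0; 180 0 -0.030 0.005 0 0 0",
)

```text
t: 5.73
tcp_pos: [0.3929, 0.2219, 0.1427]
orientation: [-0.103, -0.699, -0.101, 0.7]
force: [0.4, -0.6, -0.9]
opening: 0.0386
```

```bash
python3 -c "
from h import *
left(.365,.28,.045)"
```

```text
t 5.73 tcp [0.3929 0.2219 0.1427] tool shift [ 0.0975 -0.0639  0.0099] turn [-0.0112  0.002  -0.0027] F [ 0.37 -0.63 -0.87] op 0.0386 q [ 0.03  0.14 -0.66  1.93  0.1   1.11 -1.95]
```

Call:
drive_tool(
  commands="180 0 -0.028 0.005 0 0 0; 180 0 -0.018 0.004 0 0 0; 180 0.012 -0.006 0 -0.005 0 0; 180 0.02 0 0 0 0 0; 180 0.01 0 0 0 0 0",
)

```text
t: 6.15
tcp_pos: [0.3659, 0.2788, 0.1028]
orientation: [0.106, 0.701, 0.108, -0.697]
force: [-0.1, -1.1, -1.3]
opening: 0.0388
```

```bash
python3 -c "
from h import *
left(.365,.28,.045)"
```

```text
t 6.15 tcp [0.3659 0.2788 0.1028] tool shift [ 0.0578 -0.0013  0.0008] turn [ 0.0021 -0.0052  0.001 ] F [-0.09 -1.11 -1.28] op 0.0388 q [-0.08  0.21 -0.71  1.96  0.16  1.02 -2.13]
```

Call:
drive_tool(
  commands="180 0.022 -0.001 0 0 -0.004 0; 180 0.022 0 0 0 0 0; 180 0.008 0 0 0 0 0; 180 0.001 0 0 0 0 0",
)

```text
t: 6.48
tcp_pos: [0.365, 0.2787, 0.0461]
orientation: [-0.107, -0.698, -0.107, 0.7]
force: [-0.3, 0.6, -0.8]
opening: 0.0387
```

```bash
python3 -c "
from h import *
left(.365,.28,.0425)
p=capture('scene'); cv2.imwrite('pics/s1.png',p['color'][260:440,140:400].repeat(3,0).repeat(3,1))
"
```

```text
t 6.48 tcp [0.365  0.2787 0.0461] tool shift [ 0.0036 -0.0012 -0.0004] turn [0.0019 0.0021 0.0002] F [-0.26  0.64 -0.8 ] op 0.0387 q [-0.12  0.31 -0.68  2.01  0.24  0.9  -2.19]
```

View pics/s1.png

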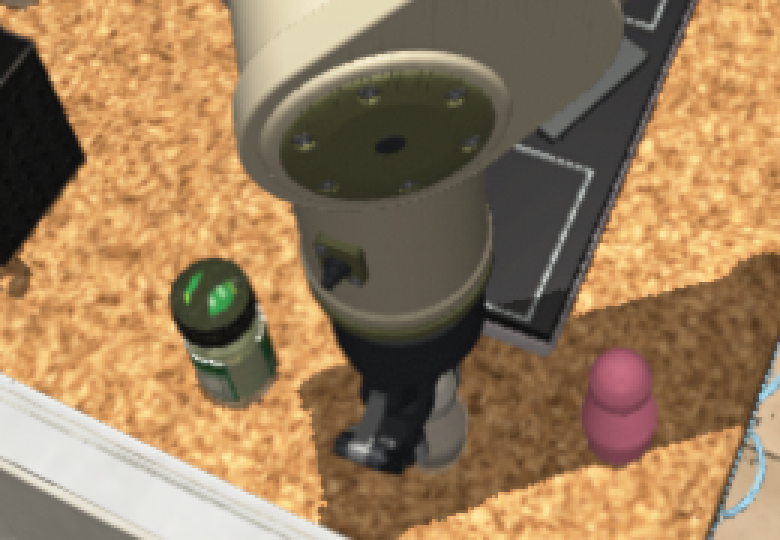

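The shaker is upright between the fingers (crop px 440,430), close to the worktop and clear of the jar, the sink, and the pink look-alike. I'll lower the last few mm.

Call:
drive_tool(
  commands="180 0.002 0 0 0 0 0; 180 0.002 0 0 0 0 0",
)

```text
t: 6.7
tcp_pos: [0.366, 0.2789, 0.0439]
orientation: [-0.107, -0.699, -0.107, 0.699]
force: [0.1, -0.5, -0.5]
opening: 0.0387
```

Call:
drive_tool(
  commands="180 0.0015 0 0 0 0 0; 180 0.001 0 0 0 0 0",
)

```text
t: 6.87
tcp_pos: [0.3672, 0.2793, 0.0427]
orientation: [0.106, 0.7, 0.107, -0.698]
force: [-0.7, 0.1, -0.1]
opening: 0.0386
```

Call:
drive_tool(
  commands="180 0.0015 0 0 0 0 0; 180 0.0015 0 0 0 0 0; 180 0.0015 0 0 0 0 0",
)

```text
t: 7.12
tcp_pos: [0.3698, 0.2803, 0.0422]
orientation: [0.106, 0.702, 0.106, -0.696]
force: [-5.5, -5.4, 21.5]
opening: 0.0386
```

Call:
drive_tool(
  commands="180 -0.0005 0 0 0 0 0; 150 0 0 0 0 0 0; 110 0 0 0 0 0 0; 70 0 0 0 0 0 0; 60 0 0 0 0 0 0",
)

```text
t: 7.53
tcp_pos: [0.3713, 0.2812, 0.0447]
orientation: [0.105, 0.704, 0.107, -0.695]
force: [-0.6, -0.5, 0.0]
opening: 0.0649
```

```bash
python3 -c "
from h import *
left(.37,.28,.16)"
```

```text
t 7.53 tcp [0.3713 0.2812 0.0447] tool shift [-1.153e-01  8.000e-04  1.000e-04] turn [-0.0009 -0.0126 -0.0002] F [-0.61 -0.53  0.04] op 0.0649 q [-0.13  0.31 -0.67  2.01  0.26  0.89 -2.21]
```

Call:
drive_tool(
  commands="50 -0.012 0 0 0 0 0; 50 -0.03 0 0 0 0 0; 50 -0.035 0 0 0 0 0; 50 -0.03 0 0 0 -0.01 0; 50 -0.015 0 0 0 0 0",
)

```text
t: 7.95
tcp_pos: [0.366, 0.2794, 0.1697]
orientation: [-0.108, -0.696, -0.107, 0.702]
force: [0.7, 0.5, 0.3]
opening: 0.0686
```

```bash
python3 -c "
from h import *
left(.454,.0445,.12,yaw=-.098-np.pi/2)
p=capture('scene'); cv2.imwrite('pics/s2.png',p['color'][240:440,140:400].repeat(3,0).repeat(3,1))
"
```

```text
t 7.95 tcp [0.366  0.2794 0.1697] tool shift [ 0.0496  0.2505 -0.0141] turn [ 0.4021  0.0089 -0.0019] F [0.65 0.52 0.25] op 0.0686 q [-0.05  0.14 -0.72  1.87  0.1   1.18 -2.07]
```

View pics/s2.png

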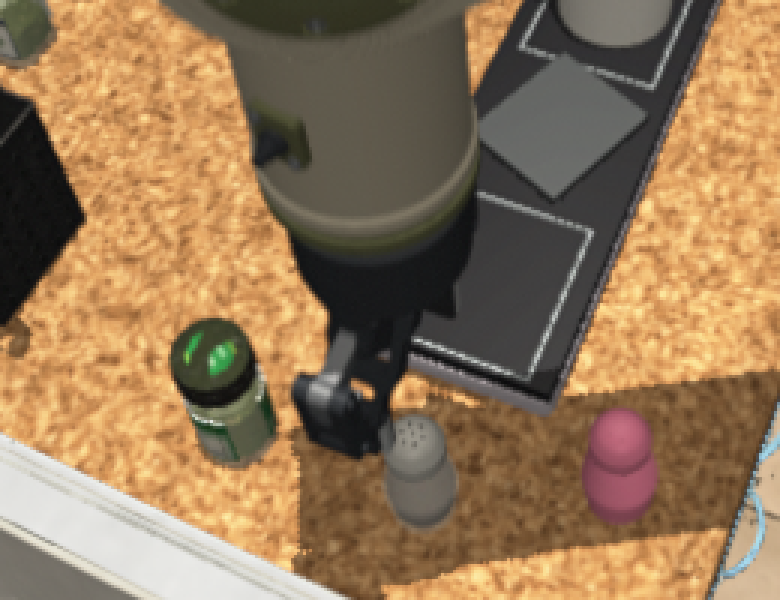

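The shaker stands upright on the worktop (crop px 420,470) and nothing near it has shifted. Next is the slate.

Call:
drive_tool(
  commands="130 0 0.03 -0.002 0 0.005 0; 130 0 0.04 -0.002 0 0 0; 130 0 0.04 -0.002 0.05 0 0; 130 0 0.04 -0.002 0.08 0 0; 130 0 0.03 -0.002 0.08 0 0",
)

```text
t: 8.42
tcp_pos: [0.426, 0.1149, 0.1786]
orientation: [0.036, 0.71, 0.042, -0.703]
force: [0.8, -0.7, -0.3]
opening: 0.042
```

```bash
python3 -c "
from h import *
left(.454,.0445,.12,yaw=-.098-np.pi/2)"
```

```text
t 8.42 tcp [0.426  0.1149 0.1786] tool shift [ 0.0582  0.0735 -0.0195] turn [ 0.2076 -0.0095  0.009 ] F [ 0.83 -0.74 -0.33] op 0.042 q [ 0.2   0.05 -0.55  1.92  0.02  1.17 -1.81]
```

Call:
drive_tool(
  commands="130 0 0.025 -0.006 0.07 -0.004 0.004; 130 0 0.02 -0.006 0.06 -0.004 0.004; 130 0 0.012 -0.006 0.03 0 0; 130 0 0.005 0 0 0 0; 130 0 0 0 0 0 0",
)

```text
t: 8.83
tcp_pos: [0.4485, 0.0442, 0.1803]
orientation: [-0.025, 0.708, -0.025, -0.706]
force: [0.2, 0.6, -0.6]
opening: 0.0421
```

```bash
python3 -c "
from h import *
left(.454,.0445,.12,yaw=-.098-np.pi/2)"
```

```text
t 8.83 tcp [0.4485 0.0442 0.1803] tool shift [ 0.0604 -0.0007 -0.0053] turn [ 0.0262 -0.003   0.0003] F [ 0.2   0.58 -0.65] op 0.0421 q [ 0.28  0.07 -0.47  1.89  0.04  1.18 -1.84]
```

Call:
drive_tool(
  commands="130 0.025 0 -0.004 0.015 -0.002 0; 130 0.03 0 -0.001 0.01 0 0; 130 0.025 0 0 0 0 0; 130 0.012 0 0 0 0 0; 130 0.004 0 0 0 0 0",
)

```text
t: 9.25
tcp_pos: [0.4551, 0.0529, 0.0839]
orientation: [-0.03, 0.709, -0.027, -0.704]
force: [-1.5, 0.4, -0.2]
opening: 0.0424
```

```bash
python3 -c "
from h import *
left(.454,.0445,.057,yaw=-.098-np.pi/2)
p=capture('wrist'); cv2.imwrite('pics/w2.png',p['color'])
p=capture('scene'); cv2.imwrite('pics/s3.png',p['color'][150:390,220:420].repeat(2,0).repeat(2,1))"
```

```text
t 9.25 tcp [0.4551 0.0529 0.0839] tool shift [0.0268 0.0086 0.0006] turn [ 0.0177 -0.0073  0.0054] F [-1.52  0.36 -0.16] op 0.0424 q [ 0.25  0.2  -0.47  2.    0.11  0.96 -1.93]
```

View pics/w2.png

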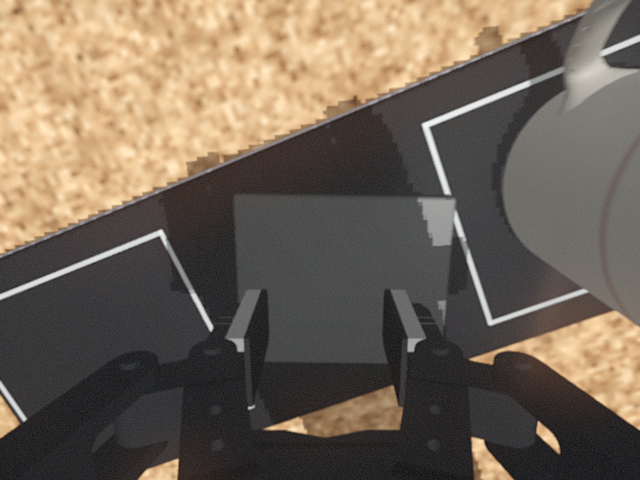

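View pics/s3.png

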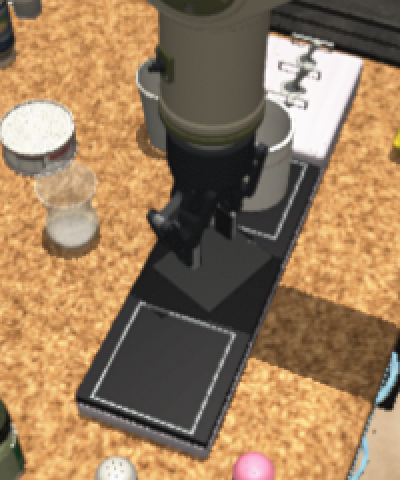

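The wrist view shows both fingertips over the slate (slate px 235–455, fingers ~245 and ~405), aligned with its long side. The mug is well to the right. I'll shift 8 mm, then go down carefully.

Call:
drive_tool(
  commands="130 0.006 0.007 0 0.012 -0.006 0.004; 130 0.006 0.002 0 0 0 0; 130 0.004 0 0 0 0 0; 130 0.003 0 0 0 0 0",
)

```text
t: 9.68
tcp_pos: [0.4575, 0.0447, 0.0684]
orientation: [-0.033, 0.709, -0.031, -0.704]
force: [1.0, 1.1, 0.4]
opening: 0.0417
```

```bash
python3 -c "
from h import *
left(.454,.0445,.057,yaw=-.098-np.pi/2)"
```

```text
t 9.68 tcp [0.4575 0.0447 0.0684] tool shift [0.0114 0.0005 0.0035] turn [ 0.0074 -0.008   0.0019] F [0.98 1.12 0.43] op 0.0417 q [ 0.25  0.23 -0.46  2.01  0.13  0.92 -1.94]
```

Call:
drive_tool(
  commands="130 0.003 0 0.003 0.005 -0.007 0.001; 130 0.003 0 0.001 0 0 0; 130 0.002 0 0 0 0 0",
)

```text
t: 9.93
tcp_pos: [0.4537, 0.0449, 0.0601]
orientation: [-0.035, 0.707, -0.034, -0.706]
force: [-0.3, 0.8, -0.2]
opening: 0.042
```

```bash
python3 -c "
from h import *
left(.454,.0445,.057,yaw=-.098-np.pi/2)"
```

```text
t 9.93 tcp [0.4537 0.0449 0.0601] tool shift [ 0.0031  0.0004 -0.0004] turn [ 0.0012 -0.0015  0.001 ] F [-0.25  0.79 -0.15] op 0.042 q [ 0.24  0.24 -0.46  2.02  0.13  0.91 -1.95]
```

Call:
drive_tool(
  commands="130 0.0015 0 0 0 -0.001 0; 130 0.0015 0 0 0 0 0; 130 0.001 0 0 0 0 0",
)

```text
t: 10.18
tcp_pos: [0.4536, 0.045, 0.0556]
orientation: [-0.034, 0.706, -0.034, -0.706]
force: [0.2, -0.1, -0.2]
opening: 0.0417
```

Call:
drive_tool(
  commands="130 0.001 0 0 0 0 0; 130 0.001 0 0 0 0 0",
)

```text
t: 10.35
tcp_pos: [0.4549, 0.0452, 0.0553]
orientation: [-0.034, 0.707, -0.034, -0.705]
force: [-3.4, 0.1, 14.4]
opening: 0.0419
```

Call:
drive_tool(
  commands="130 0.001 0 0 0 0 0; 130 0.001 0 0 0 0 0",
)

```text
t: 10.52
tcp_pos: [0.4566, 0.0454, 0.0553]
orientation: [-0.034, 0.709, -0.034, -0.704]
force: [-2.3, -1.3, 8.7]
opening: 0.0421
```

Contact holds at about 10 N per mm of commanded press. Now I'll slide and turn it in small steps.

Call:
drive_tool(
  commands="130 0.001 -0.004 0.0015 -0.01 -0.004 0; 130 0.001 -0.006 0.0025 -0.02 -0.002 0; 130 0.001 -0.006 0.0025 -0.02 0 0; 130 0.001 -0.006 0.0025 -0.02 0 0",
)

```text
t: 10.85
tcp_pos: [0.4547, 0.0661, 0.0553]
orientation: [-0.01, 0.711, -0.011, -0.703]
force: [0.3, -2.7, 6.9]
opening: 0.0418
```

```bash
cat >> h.py <<'E'
def slate(p,cx,cy,z=.049):
    o=ortho(p,z,cx-.09,cx+.09,cy-.09,cy+.09,.0005); return o
E
python3 -c "
from h import *
left(.4193,.1615,.0553)
p=capture('top'); cv2.imwrite('pics/t4.png',cv2.resize(ortho(p,.049,.33,.58,-.1,.27,.0005),None,fx=1,fy=1))"
```

```text
t 10.85 tcp [0.4547 0.0661 0.0553] tool shift [-0.0005 -0.0943  0.0381] turn [-0.3309 -0.011  -0.0029] F [ 0.31 -2.74  6.88] op 0.0418 q [ 0.21  0.25 -0.48  2.02  0.15  0.89 -1.94]
```

View pics/t4.png

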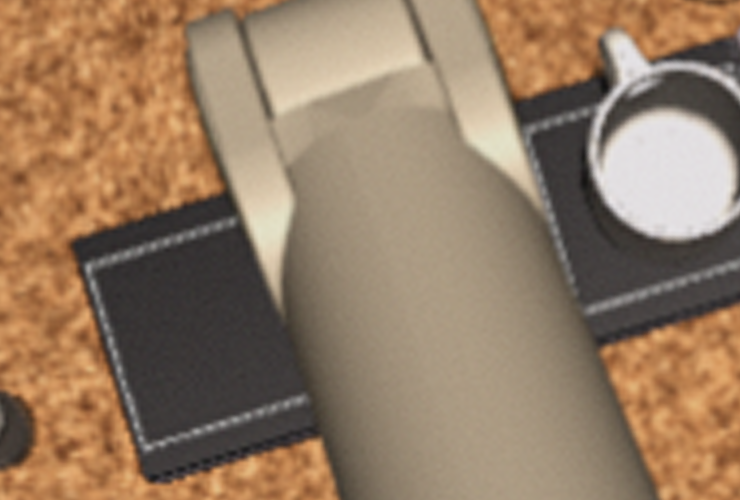

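Call:
drive_tool(
  commands="130 0.0012 -0.006 0.0025 -0.02 -0.006 -0.001; 130 0.0012 -0.006 0.0025 -0.02 -0.004 0; 130 0.0012 -0.006 0.0025 -0.02 -0.002 0; 130 0.0012 -0.006 0.0025 -0.02 0 0",
)

```text
t: 11.23
tcp_pos: [0.4508, 0.0908, 0.0553]
orientation: [0.019, 0.711, 0.019, -0.703]
force: [-0.4, -2.2, 8.5]
opening: 0.0417
```

```bash
python3 -c "
from h import *
left(.4193,.1615,.0553)
p=capture('wrist'); cv2.imwrite('pics/w3.png',p['color'])"
```

```text
t 11.23 tcp [0.4508 0.0908 0.0553] tool shift [-0.0004 -0.0723  0.0276] turn [-0.2483 -0.012  -0.003 ] F [-0.39 -2.17  8.54] op 0.0417 q [ 0.18  0.25 -0.51  2.02  0.16  0.89 -1.93]
```

View pics/w3.png

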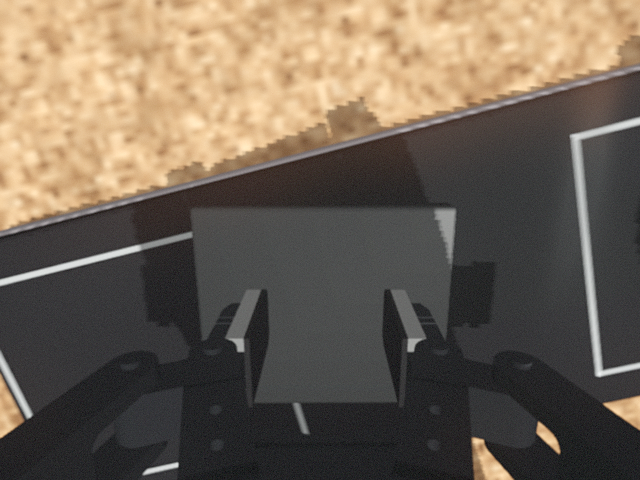

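The wrist view shows the slate (px 192–456, edge square to the image) moving along with the fingertips, no slip. I'll continue.

Call:
drive_tool(
  commands="130 0.0012 -0.006 0.0025 -0.022 -0.006 -0.002; 130 0.0012 -0.006 0.0025 -0.022 -0.004 0; 130 0.0012 -0.006 0.0025 -0.022 -0.003 0; 130 0.0012 -0.006 0.0025 -0.022 -0.002 0; 130 0.0012 -0.006 0.0025 -0.022 0 0",
)

```text
t: 11.7
tcp_pos: [0.4432, 0.1206, 0.0554]
orientation: [0.059, 0.71, 0.059, -0.7]
force: [0.4, -2.5, 9.2]
opening: 0.0419
```

```bash
python3 -c "
from h import *
left(.4193,.1615,.0553)"
```

```text
t 11.7 tcp [0.4432 0.1206 0.0554] tool shift [-0.0003 -0.0443  0.0168] turn [-0.1352 -0.0135 -0.0032] F [ 0.42 -2.54  9.24] op 0.0419 q [ 0.15  0.26 -0.54  2.02  0.17  0.89 -1.89]
```

Call:
drive_tool(
  commands="130 0.0012 -0.006 0.0028 -0.02 -0.006 -0.002; 130 0.0012 -0.006 0.0028 -0.02 -0.004 0; 130 0.0012 -0.006 0.0028 -0.02 -0.003 0; 130 0.0012 -0.006 0.0025 -0.02 -0.002 0; 130 0.0012 -0.005 0.0025 -0.01 0 0",
)

```text
t: 12.12
tcp_pos: [0.4322, 0.1477, 0.0554]
orientation: [0.092, 0.707, 0.091, -0.696]
force: [0.3, -2.1, 9.9]
opening: 0.0421
```

```bash
cat > sl.py <<'E'
from h import *
import sys
left(.4193,.1615,.0553)
p=capture('wrist'); cv2.imwrite(sys.argv[1],p['color'])
E
python3 sl.py pics/w4.png
```

```text
t 12.12 tcp [0.4322 0.1477 0.0554] tool shift [-0.0001 -0.0166  0.0089] turn [-0.0429 -0.0151 -0.0038] F [ 0.28 -2.06  9.92] op 0.0421 q [ 0.12  0.25 -0.58  2.03  0.18  0.89 -1.87]
```

View pics/w4.png

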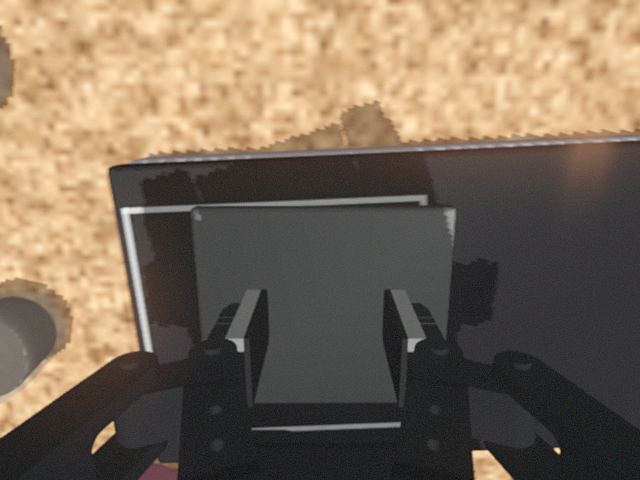

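Call:
drive_tool(
  commands="130 0.0012 -0.005 0.0025 -0.015 -0.006 -0.002; 130 0.0012 -0.005 0.0025 -0.012 -0.004 0; 130 0.0012 -0.004 0.0025 -0.01 -0.003 0",
)

```text
t: 12.42
tcp_pos: [0.4256, 0.1607, 0.0554]
orientation: [0.105, 0.704, 0.104, -0.695]
force: [1.1, -1.6, 9.1]
opening: 0.0419
```

```bash
python3 sl.py pics/w5.png
```

```text
t 12.42 tcp [0.4256 0.1607 0.0554] tool shift [-0.     -0.0027  0.0058] turn [-0.0053 -0.0123 -0.0033] F [ 1.09 -1.64  9.15] op 0.0419 q [ 0.1   0.25 -0.59  2.03  0.19  0.9  -1.87]
```

View pics/w5.png

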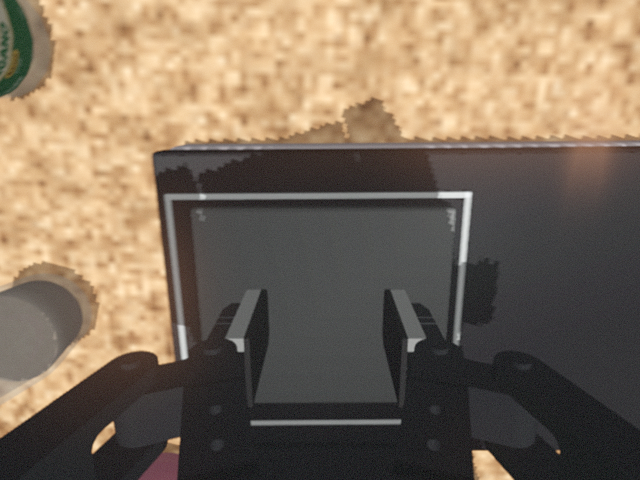

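```bash
cat > rel.py <<'E'
from h import *
def loc(P,pose=(.4757,-.0198,.302)):
    x,y,a=pose; d=P[:,:2]-[x,y]; c,s=np.cos(a),np.sin(a); return np.c_[c*d[:,0]+s*d[:,1],-s*d[:,0]+c*d[:,1]]
E
python3 - <<'E'
from rel import *
p=capture("wrist")
S=loc(ray(p,[(192.5,207.5),(457,206.5)],.049)); Z=loc(ray(p,[(168,197),(470.5,194.5),(325,423)],.04))
print("slate",S,"\nzone",Z)
print(np.linalg.norm(S[0]-S[1]),np.linalg.norm(Z[0]-Z[1]))
zc=(Z[0]+Z[1])/2; sc=(S[0]+S[1])/2; print("rel back edge mid (slate-zone)",sc-zc,"expect dx -0.010 centred, dy 0")
print("angles",[np.arctan2(-(A[0]-A[1])[0],(A[0]-A[1])[1]) for A in (S,Z)], "zone depth x",zc[0]-Z[2,0])
E
```

```text
slate [[0.04471401 0.23196457]
 [0.04467734 0.14196484]] 
zone [[ 0.04672026  0.24324752]
 [ 0.04717711  0.13460689]
 [-0.04947177  0.18725359]]
0.0899997341731628 0.10864159781176123
rel back edge mid (slate-zone) [-0.00225301 -0.0019625 ] expect dx -0.010 centred, dy 0
angles [np.float64(-0.00040750142274137755), np.float64(0.004205172596200671)] zone depth x 0.09642045697296744
```

Call:
drive_tool(
  commands="130 0.0012 -0.001 0.003 -0.004 -0.006 -0.002; 130 0.0012 -0.0005 0.002 0 -0.003 0; 130 0.0012 0 0.002 0 -0.003 0",
)

```text
t: 12.77
tcp_pos: [0.4231, 0.1624, 0.0553]
orientation: [0.106, 0.703, 0.106, -0.695]
force: [1.7, -0.8, 6.9]
opening: 0.0422
```

```bash
python3 sl.py pics/w6.png
```

```text
t 12.77 tcp [0.4231 0.1624 0.0553] tool shift [ 0.     -0.0002  0.0039] turn [-0.0004 -0.0108 -0.0011] F [ 1.71 -0.84  6.9 ] op 0.0422 q [ 0.1   0.25 -0.59  2.03  0.18  0.9  -1.86]
```

View pics/w6.png

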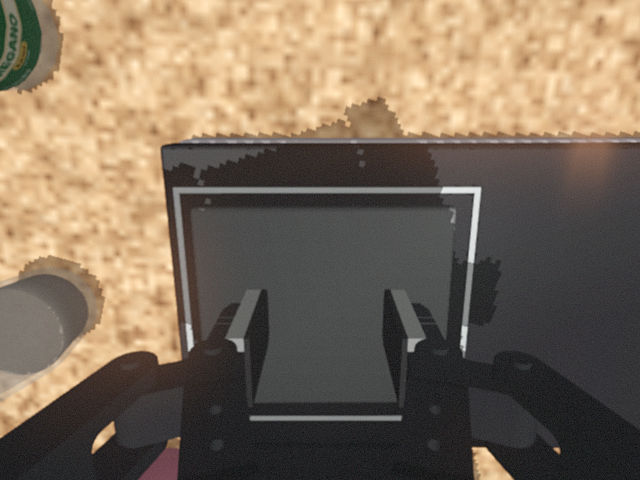

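Call:
drive_tool(
  commands="130 0.0012 0.0005 0.003 0 -0.006 0; 130 0.0012 0 0.003 0 -0.003 0; 130 0.0012 0 0.002 0 -0.003 0",
)

```text
t: 13.07
tcp_pos: [0.4208, 0.1616, 0.0553]
orientation: [0.106, 0.703, 0.106, -0.695]
force: [2.3, 0.1, 6.9]
opening: 0.042
```

```bash
python3 sl.py pics/w7.png
```

```text
t 13.07 tcp [0.4208 0.1616 0.0553] tool shift [ 0.     -0.0003  0.0014] turn [-0.0007 -0.0103 -0.0008] F [2.33 0.14 6.9 ] op 0.042 q [ 0.1   0.25 -0.59  2.04  0.18  0.9  -1.86]
```

View pics/w7.png

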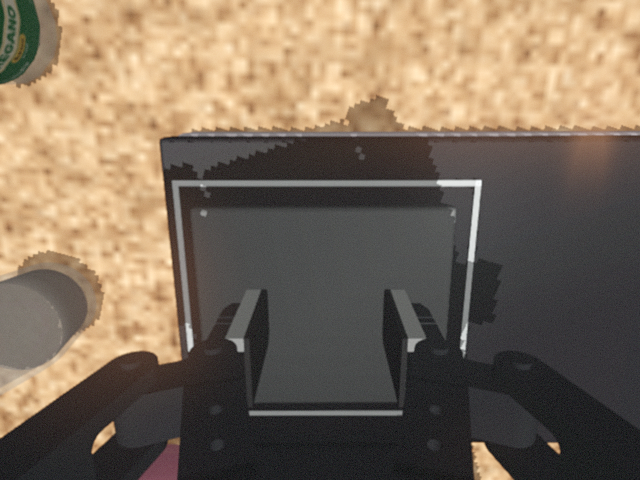

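```bash
python3 - <<'E'
from rel import *
p=capture("wrist")
S=loc(ray(p,[(191.5,208),(456,207.5)],.049)); Z=loc(ray(p,[(175.5,184),(478.5,184),(325,412)],.04))
print("slate",S,"\nzone",Z)
zc=(Z[0]+Z[1])/2; sc=(S[0]+S[1])/2; print("rel",sc-zc)
F=loc(ray(p,[(325,403)],.049)); print("front slate",F-Z[2])
E
```

```text
slate [[0.04020642 0.23393028]
 [0.04030081 0.14394554]] 
zone [[ 0.04702171  0.24175761]
 [ 0.04692688  0.13382344]
 [-0.04837432  0.18860219]]
rel [-0.00672067  0.00114738]
front slate [[ 1.11836897e-02 -1.36075657e-05]]
```

Call:
drive_tool(
  commands="130 0.0012 0.0003 0.0025 0 -0.005 0; 130 0.0012 0.0003 0.0025 0 -0.003 0; 130 0 0 0 0 0 0",
)

```text
t: 13.42
tcp_pos: [0.4202, 0.1614, 0.0558]
orientation: [0.106, 0.703, 0.107, -0.695]
force: [-0.4, -0.3, -0.6]
opening: 0.0422
```

Call:
drive_tool(
  commands="130 -0.004 0 0 0 0 0; 130 -0.02 0 0 0 0 0; 130 -0.035 0 0 0 0 0; 130 -0.035 0 0 0 0 0; 130 -0.02 0 0 0 0 0",
)

```text
t: 13.83
tcp_pos: [0.4145, 0.1599, 0.1695]
orientation: [-0.106, -0.698, -0.107, 0.7]
force: [0.8, 0.1, 0.9]
opening: 0.0419
```

```bash
python3 sl.py pics/w8.png
```

```text
t 13.83 tcp [0.4145 0.1599 0.1695] tool shift [ 1.142e-01  1.000e-04 -5.200e-03] turn [0.0007 0.0015 0.0018] F [0.79 0.12 0.9 ] op 0.0419 q [ 0.16  0.08 -0.62  1.92  0.05  1.16 -1.75]
```

View pics/w8.png

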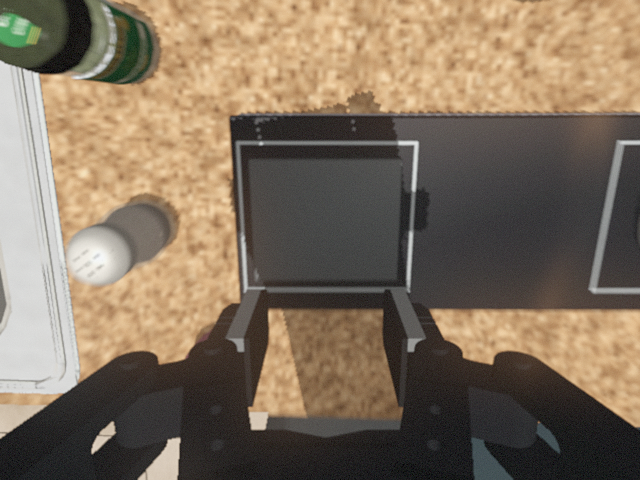

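```bash
python3 - <<'E'
from rel import *
p=capture("wrist")
g=cv2.imread("pics/w8.png")[120:310,220:440]
g=cv2.convertScaleAbs(g,alpha=1.8,beta=10)
cv2.imwrite("pics/w8z.png",cv2.resize(g,None,fx=3.4,fy=3.1,interpolation=cv2.INTER_CUBIC))
E
```

```text
(no output)
```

View pics/w8z.png

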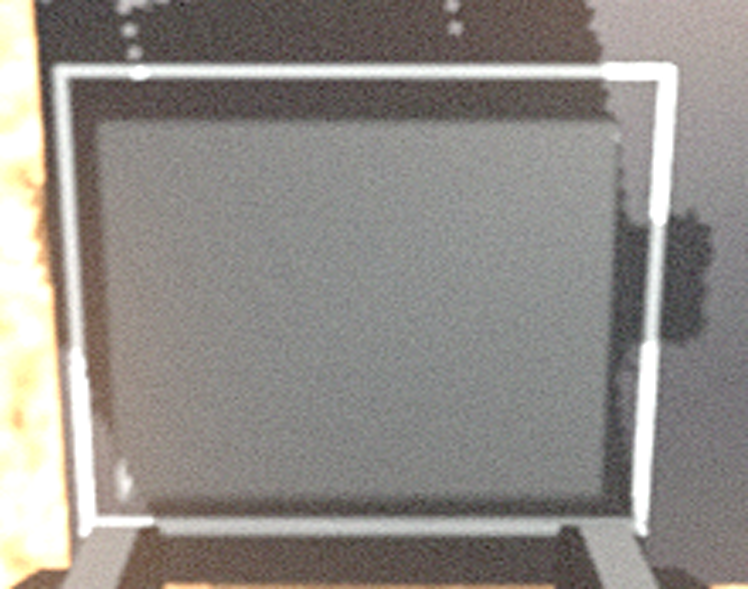

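```bash
python3 - <<'E'
from rel import *
p=capture("wrist")
c=lambda L:[(220+x/3.4,120+y/3.1) for x,y in L]
S=loc(ray(p,c([(97,120),(617,120),(603,497),(112,499)]),.049)); Z=loc(ray(p,c([(61,71),(668,71),(641,525),(86,525)]),.04))
print(S,Z,"rel",S.mean(0)-Z.mean(0))
print("margins",Z-S)
yaw=lambda A:[np.arctan2(-(A[i]-A[j])[0],(A[i]-A[j])[1]).round(4) for i,j in((0,1),(3,2))]
print(yaw(S),yaw(Z))
left(.5,-.2,.2)
E
```

```text
[[ 0.04015272  0.23452468]
 [ 0.04016826  0.14317793]
 [-0.03778943  0.14197509]
 [-0.03829529  0.23558538]] [[ 0.04878875  0.24214188]
 [ 0.04879825  0.13290828]
 [-0.04798437  0.13250943]
 [-0.0480571   0.24269209]] rel [0.00067268 0.00125285]
margins [[ 0.00863603  0.0076172 ]
 [ 0.00862999 -0.01026965]
 [-0.01019494 -0.00946566]
 [-0.00976181  0.00710671]]
[np.float64(0.0002), np.float64(0.0054)] [np.float64(0.0001), np.float64(0.0007)]
t 13.98 tcp [0.4152 0.1597 0.1681] tool shift [-0.0323  0.3686  0.026 ] turn [-0.0001 -0.0001  0.001 ] F [ 0.22 -0.41  0.42] op 0.0418 q [ 0.16  0.08 -0.62  1.92  0.05  1.16 -1.75]
```

The slate lies inside the outline with about 7–10 mm of margin on every side, turned less than 0.006 rad from square. Now the toggles: I'll close the fingers and move above the deck to a point in front of the main bat.

Call:
drive_tool(
  commands="255 -0.01 0.02 0.003 0 0 0; 255 -0.012 0.036 0.004 0 0 0; 255 0 0.038 0.004 0 0 0; 255 0 0.038 0.005 0 0 0; 255 0 0.038 0.005 0 0 0",
)

```text
t: 14.4
tcp_pos: [0.4431, -0.0055, 0.1864]
orientation: [-0.112, -0.696, -0.114, 0.7]
force: [1.0, 0.1, 0.3]
opening: -0.0003
```

```bash
python3 -c "
from h import *
left(.480,-.2195,.19)"
```

```text
t 14.4 tcp [ 0.4431 -0.0055  0.1864] tool shift [-0.0044  0.2147  0.0326] turn [0.0193 0.0053 0.0046] F [1.04 0.12 0.31] op -0.0003 q [ 0.37  0.05 -0.44  1.9   0.02  1.2  -1.33]
```

Call:
drive_tool(
  commands="255 0 0.038 0.006 0.01 0.003 0.003; 255 0 0.038 0.006 0.005 0 0; 255 0 0.038 0.006 0 0 0; 255 0 0.032 0.005 0 0 0; 255 0 0.02 0.003 0 0 0",
)

```text
t: 14.82
tcp_pos: [0.4645, -0.1835, 0.179]
orientation: [-0.105, -0.694, -0.107, 0.704]
force: [1.3, 0.5, 0.9]
opening: -0.0001
```

```bash
python3 -c "
from h import *
left(.480,-.2195,.085)
p=capture('wrist'); cv2.imwrite('pics/w9.png',p['color'])"
```

```text
t 14.82 tcp [ 0.4645 -0.1835  0.179 ] tool shift [ 0.0937  0.0394 -0.0052] turn [-0.0001  0.0124  0.0049] F [1.27 0.5  0.92] op -0.0001 q [ 0.56  0.18 -0.28  1.78  0.05  1.21 -1.  ]
```

View pics/w9.png

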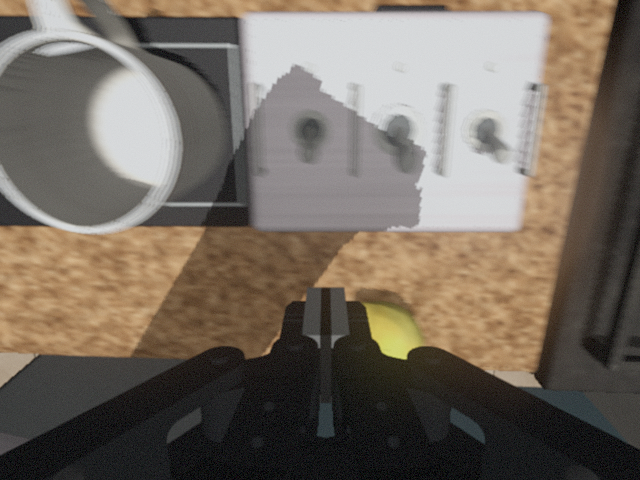

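The wrist view shows the three bats at px (310,130), (400,130), and (487,130), all leaning to the front. The closed fingers sit at column 325, so I need to go about 39 mm right and then down.

Call:
drive_tool(
  commands="255 0.005 0.025 -0.003 0 0.007 0.003; 255 0.02 0.008 -0.002 0 0.004 0; 255 0.028 0 0 0 0 0; 255 0.015 0 0 0 0 0; 255 0.004 0 0 0 0 0",
)

```text
t: 15.28
tcp_pos: [0.4755, -0.2213, 0.0981]
orientation: [-0.101, -0.697, -0.104, 0.703]
force: [-0.1, -0.3, 0.3]
opening: 0.0002
```

```bash
python3 -c "
from h import *
left(.480,-.2195,.085)"
```

```text
t 15.28 tcp [ 0.4755 -0.2213  0.0981] tool shift [ 0.013  -0.0004 -0.0049] turn [-0.0111  0.008   0.0048] F [-0.07 -0.26  0.31] op 0.0002 q [ 0.58  0.31 -0.25  1.81  0.09  1.04 -0.98]
```

Call:
drive_tool(
  commands="255 0.008 0 -0.002 -0.01 0.006 0.004; 255 0.004 0 -0.001 0 0 0; 255 0.001 0 0 0 0 0",
)

```text
t: 15.53
tcp_pos: [0.4757, -0.2184, 0.0808]
orientation: [-0.104, -0.696, -0.108, 0.702]
force: [0.4, -0.0, 0.7]
opening: 0.0002
```

```bash
python3 -c "
from rel import *
left(.480,-.2195,.085)
print(loc(sense()['tcp_pos'][None]))
p=capture('wrist'); cv2.imwrite('pics/w10.png',p['color'])
p=capture('scene'); cv2.imwrite('pics/s10.png',p['color'][120:270,300:480].repeat(4,0).repeat(4,1))"
```

```text
t 15.53 tcp [ 0.4757 -0.2184  0.0808] tool shift [-0.0042  0.0024 -0.0038] turn [-0.0001  0.008   0.0065] F [ 0.39 -0.02  0.73] op 0.0002 q [ 0.58  0.33 -0.25  1.83  0.09  1.01 -0.98]
[[-0.05908659 -0.18956071]]
```

View pics/w10.png

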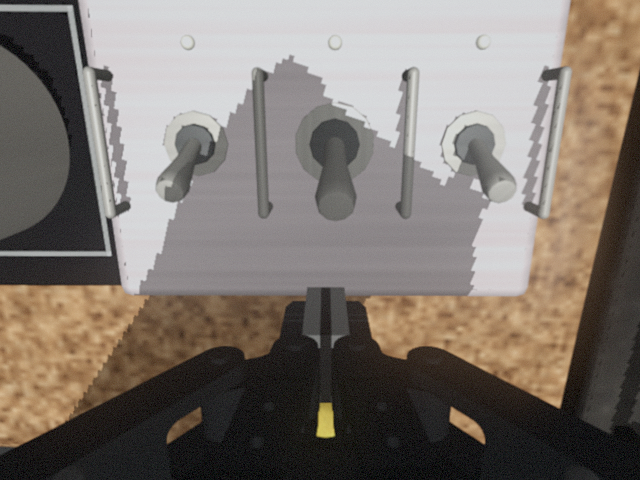

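View pics/s10.png

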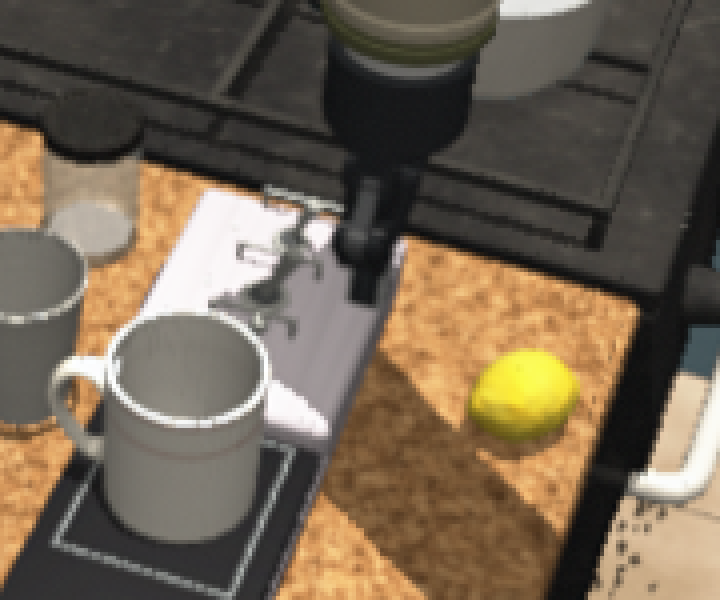

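The main bat's tip is at px (335,205), straight ahead of the closed fingers. The guard bars lie to both sides at columns 262 and 410. I'll push toward the wall.

Call:
drive_tool(
  commands="255 -0.003 0.002 -0.008 0 0.005 0.004; 255 0 0.0005 -0.008 0 0 0; 255 0 0 -0.008 0 0 0; 255 0 0 -0.005 0 0 0",
)

```text
t: 15.97
tcp_pos: [0.5077, -0.2129, 0.0879]
orientation: [0.106, 0.699, 0.105, -0.699]
force: [-3.7, -1.1, 2.9]
opening: 0.0001
```

```bash
python3 -c "
from rel import *
left(.533,-.203,.084)
print(loc(sense()['tcp_pos'][None]))"
```

```text
t 15.97 tcp [ 0.5077 -0.2129  0.0879] tool shift [ 0.0039 -0.002  -0.0271] turn [-0.0017 -0.0007 -0.0019] F [-3.72 -1.09  2.94] op 0.0001 q [ 0.54  0.36 -0.25  1.76  0.1   1.03 -1.02]
[[-0.0268933  -0.19386597]]
```

Call:
drive_tool(
  commands="255 0.002 -0.001 -0.006 0 0 0; 255 0.001 0 -0.006 0 0 0; 255 0.001 0 -0.004 0 0 0",
)

```text
t: 16.22
tcp_pos: [0.5257, -0.2065, 0.0847]
orientation: [0.107, 0.7, 0.105, -0.698]
force: [0.5, 0.5, 0.8]
opening: 0.0
```

```bash
python3 -c "
from rel import *
left(.533,-.203,.084)
print(loc(sense()['tcp_pos'][None]))
p=capture('wrist'); cv2.imwrite('pics/w11.png',p['color'])"
```

```text
t 16.22 tcp [ 0.5257 -0.2065  0.0847] tool shift [ 0.0007 -0.0012 -0.008 ] turn [-0.0012 -0.0022 -0.0032] F [0.52 0.53 0.75] op 0.0 q [ 0.52  0.39 -0.25  1.73  0.11  1.03 -1.04]
[[-0.00780097 -0.19314784]]
```

View pics/w11.png

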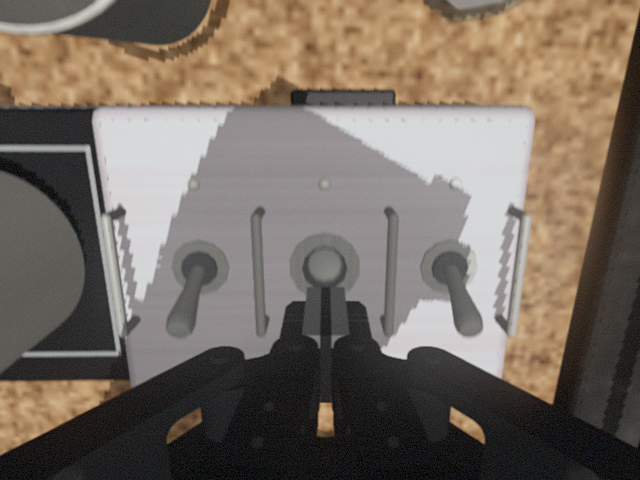

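Call:
drive_tool(
  commands="255 0 0 0.012 0 0 0; 255 0 0 0.016 0 0 0; 255 0 0 0.014 0 0 0; 255 0 -0.012 0.004 0 0 0; 255 0 -0.018 0 0 0 0",
)

```text
t: 16.68
tcp_pos: [0.4696, -0.1939, 0.0825]
orientation: [0.106, 0.7, 0.105, -0.699]
force: [0.8, -0.2, 0.2]
opening: 0.0001
```

```bash
python3 -c "
from rel import *
P=np.array([.4757,-.0198])+np.array([[.955,-.2974],[.2974,.955]])@np.array([-.052,-.1405]); print(P)
left(P[0],P[1],.081)
print(loc(sense()['tcp_pos'][None]))
p=capture('wrist'); cv2.imwrite('pics/w12.png',p['color'])"
```

```text
[ 0.4678247 -0.1694423]
t 16.68 tcp [ 0.4696 -0.1939  0.0825] tool shift [ 0.0015 -0.0239 -0.0055] turn [-0.003  -0.0016 -0.0025] F [ 0.84 -0.21  0.21] op 0.0001 q [ 0.56  0.29 -0.26  1.88  0.09  0.99 -1.02]
[[-0.0576003 -0.1644208]]
```

View pics/w12.png

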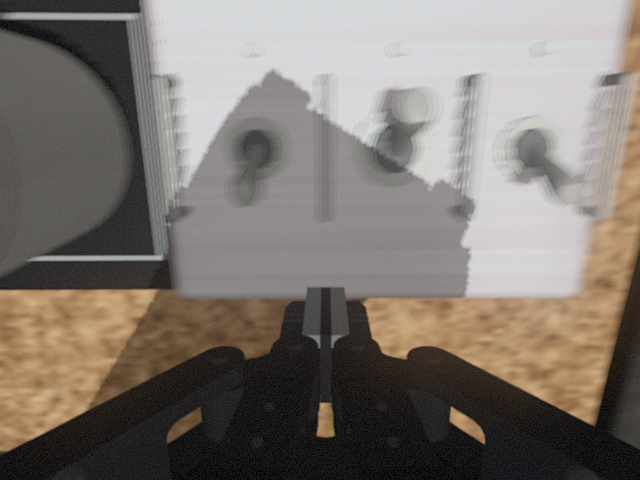

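The main bat now leans to the wall side (tip px 408,105, above its pivot at 395,150). The left and right bats still lean to the front. I'll line up with the left one.

Call:
drive_tool(
  commands="255 0 -0.013 0 0 0 0; 255 0 -0.004 0 0 0 0; 255 0 0 -0.002 0 0 0",
)

```text
t: 16.98
tcp_pos: [0.4624, -0.1725, 0.0821]
orientation: [-0.106, -0.699, -0.106, 0.699]
force: [0.1, -0.6, 1.0]
opening: -0.0001
```

```bash
cat > tl.py <<'E'
from rel import *
import sys
left(.4678,-.1694,.081)
print(loc(sense()['tcp_pos'][None]))
p=capture('wrist'); cv2.imwrite(sys.argv[1],p['color'])
E
python3 tl.py pics/w13.png
```

```text
t 16.98 tcp [ 0.4624 -0.1725  0.0821] tool shift [ 0.0011 -0.0014 -0.0061] turn [-0.0001  0.0005 -0.0002] F [ 0.12 -0.61  0.96] op -0.0001 q [ 0.53  0.26 -0.28  1.91  0.09  0.98 -1.05]
[[-0.05809788 -0.14184793]]
```

View pics/w13.png

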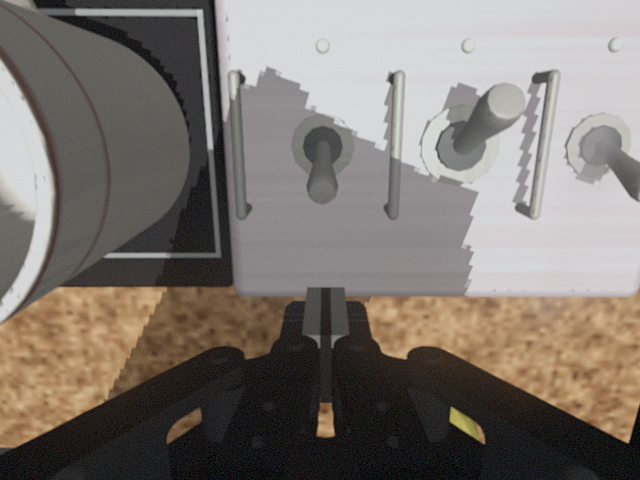

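The left bat (tip px 322,185) is straight ahead of the fingers. The mug is clear to the left. I'll push.

Call:
drive_tool(
  commands="255 0.001 -0.0005 -0.008 0 0 0; 255 0 0 -0.009 0 0 0; 255 0 0 -0.009 0 0 0; 255 0 0 -0.005 0 0 0",
)

```text
t: 17.37
tcp_pos: [0.4952, -0.1649, 0.0812]
orientation: [0.106, 0.699, 0.105, -0.699]
force: [-3.2, -0.7, 2.8]
opening: 0.0002
```

```bash
python3 tl.py pics/w14.png
```

```text
t 17.37 tcp [ 0.4952 -0.1649  0.0812] tool shift [ 0.0002 -0.0037  0.0275] turn [-0.0032 -0.0001 -0.0016] F [-3.21 -0.7   2.82] op 0.0002 q [ 0.5   0.32 -0.28  1.84  0.1   1.   -1.1 ]
[[-0.02457605 -0.14429081]]
```

Call:
drive_tool(
  commands="255 0.001 -0.002 -0.006 0 0 0; 255 0.001 -0.001 -0.006 0 0 0; 255 0.0005 0 -0.004 0 0 0",
)

```text
t: 17.67
tcp_pos: [0.5108, -0.1572, 0.0779]
orientation: [-0.106, -0.699, -0.105, 0.7]
force: [-5.9, -1.3, 2.0]
opening: 0.0002
```

```bash
python3 tl.py pics/w15.png
```

```text
t 17.67 tcp [ 0.5108 -0.1572  0.0779] tool shift [-0.003  -0.001   0.0447] turn [-0.0037  0.0017 -0.001 ] F [-5.86 -1.27  2.01] op 0.0002 q [ 0.47  0.35 -0.28  1.81  0.12  1.   -1.13]
[[-0.0073132  -0.14161584]]
```

View pics/w15.png

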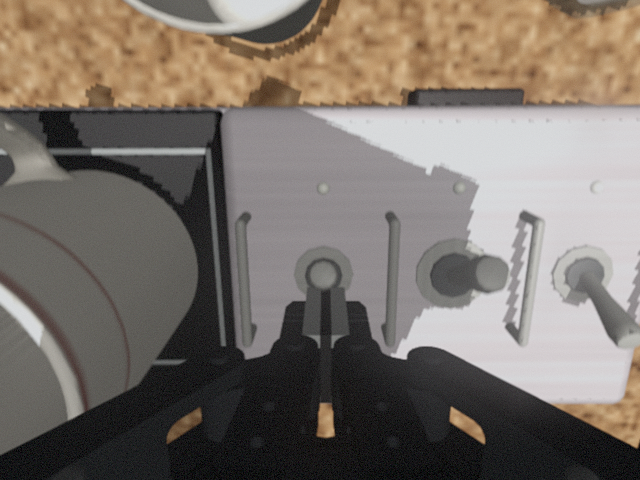

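The left bat has gone over and looks end-on at (323,272), like the main one did. I'll retreat forward, then rise.

Call:
drive_tool(
  commands="255 0 0 0.01 0 0 0; 255 0 0 0.016 0 0 0; 255 0 0 0.016 0 0 0; 255 -0.01 0 0.006 0 0 0; 255 -0.03 0 0 0 0 0",
)

```text
t: 18.13
tcp_pos: [0.4589, -0.1697, 0.1132]
orientation: [-0.104, -0.696, -0.108, 0.703]
force: [0.4, 0.3, -0.9]
opening: -0.0003
```

Call:
drive_tool(
  commands="255 -0.035 0 0 0 0 0; 255 -0.035 0 0 0 0 0; 255 -0.02 0 0 0 0 0; 255 0 0 0 0 0 0",
)

```text
t: 18.47
tcp_pos: [0.4593, -0.1707, 0.2148]
orientation: [-0.105, -0.698, -0.106, 0.7]
force: [0.4, 0.6, 0.2]
opening: 0.0004
```

```bash
python3 tl.py pics/w16.png; python3 -c "
from h import *
p=capture('scene'); cv2.imwrite('pics/s16.png',p['color'])"
```

```text
t 18.47 tcp [ 0.4593 -0.1707  0.2148] tool shift [ 0.1338  0.0016 -0.0087] turn [-0.0025  0.002   0.0021] F [0.44 0.64 0.22] op 0.0004 q [ 0.55  0.12 -0.28  1.75  0.04  1.27 -1.01]
[[-0.06050196 -0.13917457]]
```

View pics/w16.png

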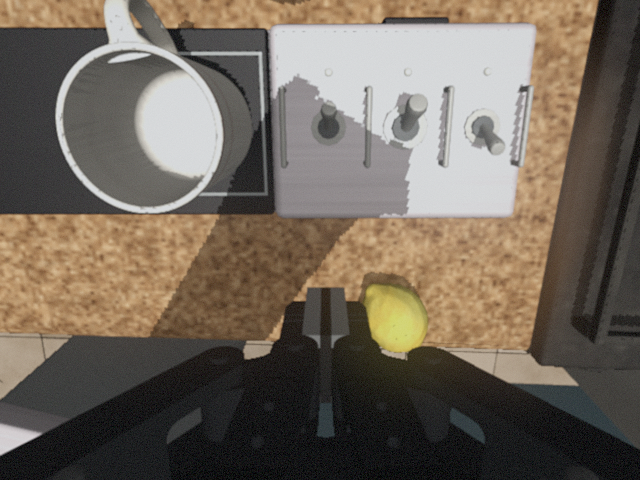

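View pics/s16.png

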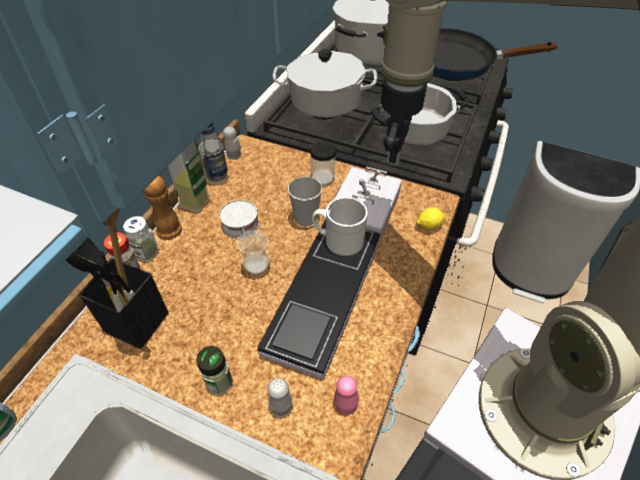

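Both the main and left bats now lean to the wall, at (415,105) and (328,115), and the right bat still leans forward at (495,145). In the scene view the slate is in the left outline, the shaker is upright at (279,397), and the other objects stand where they were. The arm hangs free, so I'm handing in.

```bash
python3 -c "
from station import *
print(sign_off())"
```

```text
the job is handed in; nothing more can be done
None
```

The job is done and handed in, in the order asked, at about 18.5 s on the robot's clock.

- **Shaker:** I lifted it off the left zone and stood it upright on the worktop between the warmer's left end and the sink, at about (0.37, 0.28).
- **Slate:** I pressed on it with two fingertips at about 7–10 N and slid it, turning, onto the left zone without lifting it. The wrist camera afterwards showed it inside the outline with about 7–10 mm of margin on every side. It is less than 0.006 rad off square.
- **Toggles:** I pushed the main toggle over first, then the left one. In the last wrist picture both bats lean to the wall side and the right one still leans to the front.
- **Everything else:** The last scene picture shows the mug, lemon, cups, jars, tin and pink shaker where they were. The gripper was clear of everything before hand-in.

**Forces:** The most the gripper measured was about 21 N, briefly, when the shaker touched the worktop, and no check failed.

**Calibration:** The top and scene cameras placed the warmer about 2–3 mm apart, so I used the average and did the final slate alignment against the outline itself in the wrist camera.

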